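Close a membrane test cell with its draw latch

ROBOT

A 7-joint arm with a two-finger parallel gripper is mounted at the origin on a cart in front of the work surface, level with it; the furniture and walls round the work are solid. World frame = base frame: x ahead of the robot, y to its left, z up, the work surface at z = 0. Lengths are in m, angles in rad, forces in N, time in s.
With the tool pointing down it reaches from about 0.4 to 0.85 m from the base axis. Payload 10.4 kg.
Tool frame: the origin (TCP) lies between the finger pads; the fingertips stand 8 mm ahead of it and the grasp point (between the pads) lies 11 mm behind it; z points along the fingers, x is the direction in which the jaws open and shut, and the axes are right-handed (so a half turn about z gives the same grasp; the last joint's range is limited). The gripper opens to 87 mm and grips with 3 to 60 N. Pads are 19 mm wide; open, the fingers measure 117 mm over their backs; the gripper's body (75 mm by 190 mm) begins 51 mm behind the grasp point.
Start: joints at [1.098, 0.332, -0.065, 1.46, 0.022, 1.35, -0.088], TCP at [0.272, -0.563, 0.198] pointing down, gripper open.
Joint ranges: [-2.6, 2.6], [-0.5, 2.12], [-1.47, 1.34], [0.16, 2.42], [-1.27, 4.41], [0.06, 2.06], [-2.6, 2.6]. Speed limits (rad/s): [2.22, 2.22, 2.79, 2.79, 3.14, 3.14, 3.14].

INTERFACE

Orientations are given as a unit quaternion [x, y, z, w].
In Python, from bench import r, viewer gives the robot as it stands.
- The arm moves only by the tool apply_moves, never from a script. Its argument "increments" is a list of rows, each an object with "grip": the closure in counts, from 0 (fully open) to 255 (shut); "xyz": the shift along the tool's x, y, z in mm, a list of three; "rotation": the turn, a rotation vector about the tool's x, y, z in degrees, a list of three. A call has 1 to 5 rows; each row is the pose to reach, as a shift and turn from the pose measured when the call began, along the tool's axes at that moment; what a row does not reach only later rows make up. A row lasts 1/8 s, in which the tool goes at most 62.5 mm and 10.7 degrees, less where a joint would pass 70% of its speed; a pose out of reach is approached as far as the arm can. A call with a gripper value outside its range is refused whole. The fingers move at their own pace and stop on an object; "squeeze" is the grip in N (left out, the last holds). Time passes only in rows, so rows that repeat a pose let the fingers close. It gives the time, the measured TCP pose, the force and the opening at its end, in the units of the state.
- r.read_state(): the state, without advancing time (a new reading comes with each control period).
- viewer.camera(name): name is "scene" or "side" or "wrist"; returns a dict with "img" (420x560x3 uint8, blue, green, red), "range_z" (420x560 float32, m along the optical axis (not along the pixel's ray), 0 where there is no reading), "vertical_fov" (degrees; the focal length in pixels is half the picture's height over the tangent of half this angle, whatever the lens; pixels are square), "cx", "cy" (the principal point, pixels), "rvec" (rotation vector, rad) and "tvec" (3), from world to camera coordinates, as OpenCV has them. Camera axes: x right, y down, z forward; pixel columns grow to the right and rows downward; lengths in m; the calibration is good to about 2 mm. The wrist camera is an equidistant fisheye: a pixel r from the principal point sees the ray r / f radians off the axis. A picture is of the moment at which its call begins.
- r.close_job(): hands the job in, once; it reports no verdict.
The state is a dict: "time": time; "joint_positions": joint angles; "joint_vel": joint speeds; "joint_torque": joint torques, N m; "ee_pos": TCP position; "eef_rot": TCP orientation; "ft_force": force on the tool from outside, world axes, zero at the start; "torque": the same for the moment, N m; "width": finger opening in m.
Only numpy, scipy, OpenCV 4.12 (cv2) and the standard library are available. Lean on these libraries where they do the work, as an engineer would, in place of code of your own. Each camera call takes 0.05 s, during which the arm holds its last target.

TASK

Close the membrane test cell on the bench: push its sliding half along the guide rods on to the soft sealing ring until it bears there under a push of about 15 N, and hold it a moment so that the membrane is nipped; then hook the draw latch's wire loop over the keeper, draw it back so that its bar sits snug against the post under the keeper's lip, and press the red lever down flat, past centre, so that the latch draws the cell shut and holds it. Go by feel: never load the sliding half with more than 19 N or the lever with more than 25 N, only push and press these two, do not grip them, and leave the two amber vials and the timer where they stand.

Things in the scene. Friction and masses are not known exactly. Their poses are not given: they have to be found in the camera images.
- cell: Fixed part of the test cell: aluminium base plate 222 x 88 mm, bolted down, grey fixed half 72 mm wide (top 62 mm above the bench, x = -68 to 8 mm), two guide rods. Origin on the bench straight under the lever's pivot; x runs level along the rods from the latch towards the keeper (the way the sliding half moves apart), y level across, z up. Hose barbs reach y = +-57 mm at 50 mm height.
- seal (a point): Nominal middle of the outer face of the soft red-brown sealing ring (43 mm across) on the fixed half's end, 16 mm along the cell's x, 39 mm above the bench. Rings of different height are fitted: the real face lies up to 3 mm either way, which this point does not show. It gives about 20 N per mm.
- half (a joint): How far the sliding half (0.4 to 0.75 kg, grey, carries the keeper) stands from its drawn-home place, m along the cell's +x: 0 = drawn home by the closed latch, 0.038 = farthest apart. 3 N of friction; stays where left. Meets the sealing ring between 0.001 and 0.007. More than 19 N of the robot on it damages the membrane. The loop reaches over the keeper only while this is under about 0.008.
- push_face (a point): Centre of the sliding half's flat outer steel end plate (76 mm wide, 18 to 62 mm above the bench, this point 44 mm above it); push it towards the cell's -x. Moves with the half. The guide rods and their end bracket (at x = 118 to 126 mm of the cell) stay below 31 mm.
- keeper (a point): Where the loop's bar lies when hooked: seat of the steel hook on top of the sliding half, 67.5 mm above the bench; axes as the cell's, moves with the half. The hook's post (18 mm wide in y) stands 8 to 1 mm on its -x side; the lip covers it to 2.5 mm on the +x side, from 3 to 6 mm above it. The bar's centre lies 1.5 mm below it on the foot plate, and 1.5 mm on the +x side when it first bears on the post.
- latch_pivot (a point): The lever's pivot axis (along the cell's y), 76 mm above the bench, straight above the cell's origin. Fixed to the cell.
- lever (a joint): Angle of the red-ended lever, rad: 0 = flat, free end to the cell's -x; pi/2 upright; open stop 2.7 (leaning to the keeper). Stays where left (0.018 N m). Flat, the loop's pin is at x -8.9, z -1.1 mm from the pivot. Hooked, the loop is taut from about 1.0 to 1.9 rad down, pressing the pad takes up to 3 to 9 N, and below about 0.35 rad it snaps flat by itself. Over 25 N of the robot bends it.
- lever_pad (a point): Centre of the pressing face of the lever's red plastic end (28 mm long, 21 mm wide, 7 mm thick), 44 mm from the pivot along the lever and 5.5 mm off its line on the side that is up when flat and faces the keeper when upright. The lever is 58 mm long.
- loop (a joint): Angle of the wire loop about its pin on the lever, rad; its angle above level (seen from the cell's +x) is -(lever + loop). Stiff pivot (0.015 N m): it stays where put and is carried along, up and off, when the lever turns back, unless the bar has first been drawn back snug against the keeper's post, under the lip.
- loop_bar (a point): Middle of the loop's cross bar (steel wire 4 mm thick, 38 mm wide over all), 51.3 mm from the loop's pin; two wire arms at y = +-17 mm join it to the pin. The bar goes behind the keeper.
- loop_grip (a point): Centre of the loop's finger roll: steel, 7.6 mm thick, 18 mm wide along the cell's y, on a 10 mm wide tab; 15.8 mm beyond the bar along the loop and 16.5 mm above it, square to the loop. Hooked, it lies about 17.5 mm beyond (+x) and 14 mm above the bar. Pinch it from above across its 18 mm, fingers closing along the cell's y; it may turn between them.
- vial_a: Bystander: amber sample vial with white cap, 27 x 65 mm, origin at its underside; beside the cell.
- vial_b: Bystander: amber sample vial with white cap, 27 x 65 mm, origin at its underside; beside the cell.
- timer: Bystander: white lab timer 60 x 64 x 20 mm lying flat on the robot's side of the cell, origin at its underside.

How it is judged:
On the way, in this order (a step that is already met when the one before it is completed fails the run):
1. the sliding half has been pushed on to the sealing ring: it bears on the ring with more than 10 N (contact force between half and gasket above 10 N), for 0.1 s.
2. the loop's bar sits behind the keeper and under its lip (x of loop_bar in the frame of keeper between -0.003 and 0.003 m and z of loop_bar in the frame of keeper between -0.004 and 0.0025 m), for 0.2 s.
At the end, for the whole second after the job is handed in: The lever lies flat (within 0.06 rad), the loop's bar sits behind the keeper under its lip (within 3 mm of its seat along x, from 2.5 mm above to 4 mm below it) and bears on it with more than 20 N, the sliding half is drawn home (within 2 mm), and all is released and at rest (all of step 2 and value of joint lever below 0.06 rad and value of joint half below 0.002 m and contact force between loop and half above 20 N and velocity of joint lever below 0.05 rad/s); the robot touches nothing.
It fails at once if the robot loads the sliding half with more than 19 N (contact force between any of the fingers, the arm and half above 19 N).
It fails at once if the robot loads the lever with more than 25 N (contact force between any of the fingers, the arm and lever_arm above 25 N).
It fails at once if one of the two sample vials is moved by more than 20 mm (distance of vial_a from where it was at the start of the episode above 0.02 m).
It fails at once if one of the two sample vials is moved by more than 20 mm (distance of vial_b from where it was at the start of the episode above 0.02 m).
It fails at once if the timer is moved by more than 20 mm (distance of timer from where it was at the start of the episode above 0.02 m).
It also fails if it takes over 69 s, if anything falls off the work surface, if the arm or the gripper's body presses on something with over 40 N, if the wrist force passes 120 N, or if a joint passes its speed limit or range.

## Working session

There is one attempt and no reset: what is moved stays moved. The work goes in short steps, Python scripts to look and compute and a tool call to move; the robot and the scene stay as the last step left them, time stands still between calls to the robot, and variables do not carry over. Pictures are saved under pics/ and viewed, and the job is handed in when it is done.

Besides the shell and the picture viewer there is one more tool, called in YAML: its name, and indented under it one key for each argument. apply_moves: Moves the arm, as the interface text tells. Its arguments: {"type":"object","properties":{"increments":{"type":"array","items":{"type":"object","properties":{"grip":{"type":"number"},"xyz":{"type":"array","items":{"type":"number"}},"rotation":{"type":"array","items":{"type":"number"}}}}},"squeeze":{"type":"number"}},"required":["increments"]}

```bash
ls; mkdir -p pics; python3 - <<'E'
from bench import r, viewer
import cv2,numpy as np,pickle
s=r.read_state(); print(s)
d={}
for n in ["scene","side","wrist"]:
    c=viewer.camera(n); d[n]=c; cv2.imwrite(f"pics/{n}0.png",c["img"]); print(n,c["vertical_fov"],c["cx"],c["cy"],c["rvec"],c["tvec"])
pickle.dump(d,open("c0.pkl","wb"))
E
```

```text
pics
{'time': 0.0, 'joint_positions': array([ 1.09843023,  0.33287951, -0.06470774,  1.46094365,  0.0215874 ,
        1.34987406, -0.08849618]), 'joint_vel': array([-0.00142556,  0.00121256, -0.00056024, -0.00031797,  0.00106221,
       -0.001296  , -0.00034091]), 'joint_torque': array([ 9.83225182e-04, -6.23259401e+01,  2.49694765e-02, -3.89905894e+01,
       -6.15374465e-02,  3.96257162e-02,  1.20855843e-04]), 'ee_pos': array([ 0.2715431 , -0.56246728,  0.19704808]), 'eef_rot': array([ 8.46988983e-01, -5.31609976e-01, -6.09777217e-04, -3.53458508e-04]), 'ft_force': array([ 0.17989447, -0.59773969, -0.47332612]), 'torque': array([0.06380207, 0.04027454, 0.01297317]), 'width': 0.08717003019940106}
scene 49.34748282573583 285.677034789913 203.94115927799388 [ 0.76970846 -2.39244277  1.28615344] [0.44445474 0.22656754 0.63192247]
side 47.13741581656351 285.58308924952513 204.6526264624594 [ 0.78650627 -2.52580875  1.15395437] [0.45119024 0.27560925 0.65532292]
wrist 65.70646984690485 277.4692516003174 201.27633075175868 [-2.47508767  1.55528484  0.19862708] [-0.62491322 -0.02906828  0.38981044]
```

View pics/scene0.png

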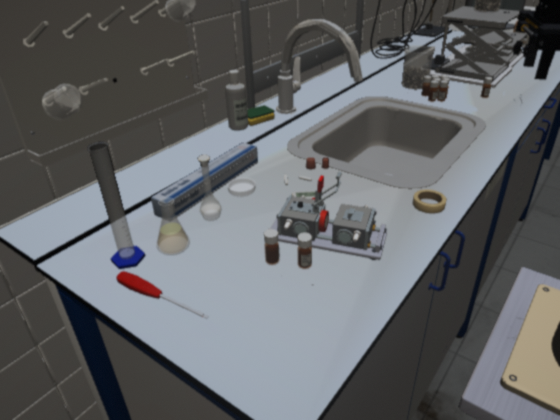

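View pics/side0.png

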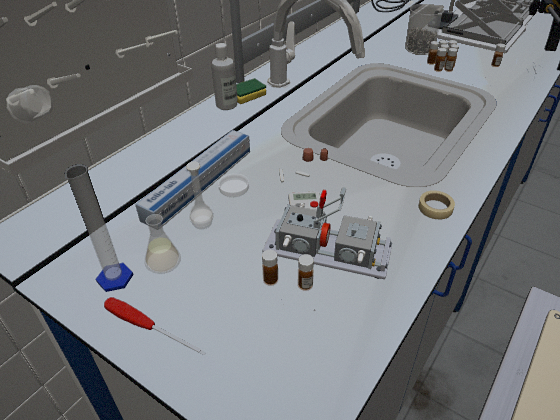

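View pics/wrist0.png

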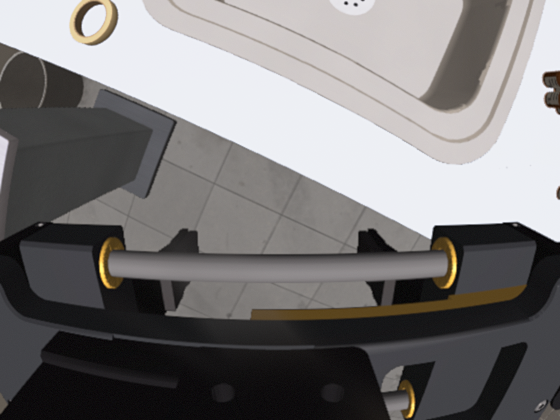

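The cell sits around (330,225) in scene and (335,235) in side. The lever is upright and red at about (322,200), and the vials are in front at (270,267) and (306,272). I'll crop in and measure.

```bash
cat > h.py <<'E'
import numpy as np,cv2,pickle
from scipy.spatial.transform import Rotation as R
def geo(c):
    Rm=cv2.Rodrigues(np.array(c["rvec"],float))[0]; t=np.array(c["tvec"],float).reshape(3)
    f=c["img"].shape[0]/2/np.tan(np.radians(c["vertical_fov"])/2)
    return Rm,t,f
def ray(c,u,v,fish=False):
    Rm,t,f=geo(c); x=(u-c["cx"])/f; y=(v-c["cy"])/f
    if fish:
        th=np.hypot(x,y); s=np.sin(th)/th if th>1e-9 else 1; d=np.array([x*s,y*s,np.cos(th)])
    else: d=np.array([x,y,1.])
    return -Rm.T@t, Rm.T@d
def onplane(c,u,v,z,fish=False):
    o,d=ray(c,u,v,fish); return o+d*(z-o[2])/d[2]
def depthpt(c,u,v,fish=False):
    o,d=ray(c,u,v,fish); Rm,t,f=geo(c); k=c["range_z"][int(round(v)),int(round(u))]
    dc=Rm@d; return o+d*k/dc[2]
def tri(a,b):
    (o1,d1),(o2,d2)=a,b
    A=np.stack([d1,-d2],1); s=np.linalg.lstsq(A,o2-o1,rcond=None)[0]
    p,q=o1+s[0]*d1,o2+s[1]*d2; return (p+q)/2,np.linalg.norm(p-q)
def proj(c,P,fish=False):
    Rm,t,f=geo(c); P=np.atleast_2d(P); q=P@Rm.T+t
    if fish:
        rr=np.hypot(q[:,0],q[:,1]); th=np.arctan2(rr,q[:,2]); k=th/np.maximum(rr,1e-12)
        return np.stack([c["cx"]+f*k*q[:,0],c["cy"]+f*k*q[:,1]],1)
    return np.stack([c["cx"]+f*q[:,0]/q[:,2],c["cy"]+f*q[:,1]/q[:,2]],1)
def cloud(c,u0,u1,v0,v1,fish=False):
    Rm,t,f=geo(c); v,u=np.mgrid[v0:v1,u0:u1]; k=c["range_z"][v0:v1,u0:u1]
    x=(u-c["cx"])/f;y=(v-c["cy"])/f
    if fish:
        th=np.hypot(x,y); s=np.where(th>1e-9,np.tan(th)/np.maximum(th,1e-9),1); x=x*s;y=y*s
    P=np.stack([x*k,y*k,k],-1); return (P-t)@Rm
E
python3 - <<'E'
from h import *
d=pickle.load(open("c0.pkl","rb"))
for n in ["scene","side"]:
    c=d[n]; print(n,ray(c,0,0)[0])
    im=c["img"][165:300,240:410] ; cv2.imwrite(f"pics/{n}0z.png",cv2.resize(im,None,fx=4.6,fy=4.4,interpolation=cv2.INTER_CUBIC))
    P=cloud(c,240,410,165,300).reshape(-1,3); ok=c["range_z"][165:300,240:410].ravel()>0
    C=im.reshape(-1,3)[ok];P=P[ok]
    print("table z",np.median(P[np.abs(P[:,2])<.02][:,2]))
    Cf=C.astype(int)
    red=(Cf[:,2]>120)&(Cf[:,1]<70)&(Cf[:,0]<70); print("red",red.sum(),np.median(P[red],0), P[red].min(0),P[red].max(0))
    m=(P[:,2]>.056)&(P[:,2]<.066); print("top62",m.sum(), np.median(P[m],0),P[m].min(0),P[m].max(0))
E
```

```text
scene [0.1067833  0.58326861 0.54460438]
table z 0.0011080952174068058
red 68 [ 0.48105543 -0.02152848  0.05955234] [ 0.47452825 -0.0338686   0.05203076] [ 0.49152993 -0.01062604  0.13549047]
top62 1904 [ 0.47229503 -0.01828073  0.06267614] [ 0.3844657  -0.09145494  0.05600897] [0.57049476 0.09867131 0.06599673]
side [0.18671838 0.51468066 0.63970406]
table z 0.0011454238290948492
red 150 [ 0.48561894 -0.02386634  0.05828144] [ 0.47316925 -0.11365765  0.01903829] [ 0.56257337 -0.00791786  0.13605692]
top62 2563 [ 0.47615291 -0.01825661  0.06275133] [ 0.38417245 -0.09048144  0.05600127] [0.57162948 0.10022398 0.06599978]
```

```bash
python3 - <<'E'
from h import *
d=pickle.load(open("c0.pkl","rb"))
for n in ["side"]:
    c=d[n];im=c["img"][165:300,240:410]
    P=cloud(c,240,410,165,300); 
    # map top-down height plot
    Q=P.reshape(-1,3);C=im.reshape(-1,3)
    x0=np.median(Q[(Q[:,2]>.056)&(Q[:,2]<.066)],0); print(x0)
    can=np.zeros((600,800,3),np.uint8)
    o=np.argsort(Q[:,2])
    for p,cc in zip(Q[o],C[o]):
        u=int(400-(p[1]-x0[1])*2500);v=int(300-(p[0]-x0[0])*2500)
        cv2.circle(can,(u,v),4,tuple(int(k) for k in cc),-1)
    for k in range(-14,15,2):
        cv2.putText(can,f"{x0[1]-k*.01:.2f}",(int(400+k*25),12),0,.35,(255,255,0));cv2.putText(can,f"{x0[0]-k*.01:.2f}",(0,int(300+k*25)),0,.35,(255,255,0))
    cv2.imwrite("pics/top0.png",can)
E
```

```text
[ 0.47615291 -0.01825661  0.06275133]
```

View pics/side0z.png

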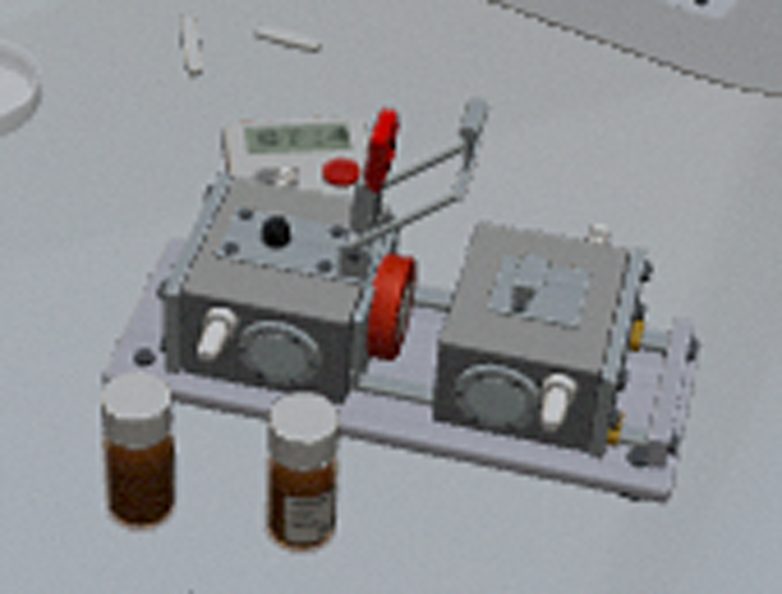

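View pics/top0.png

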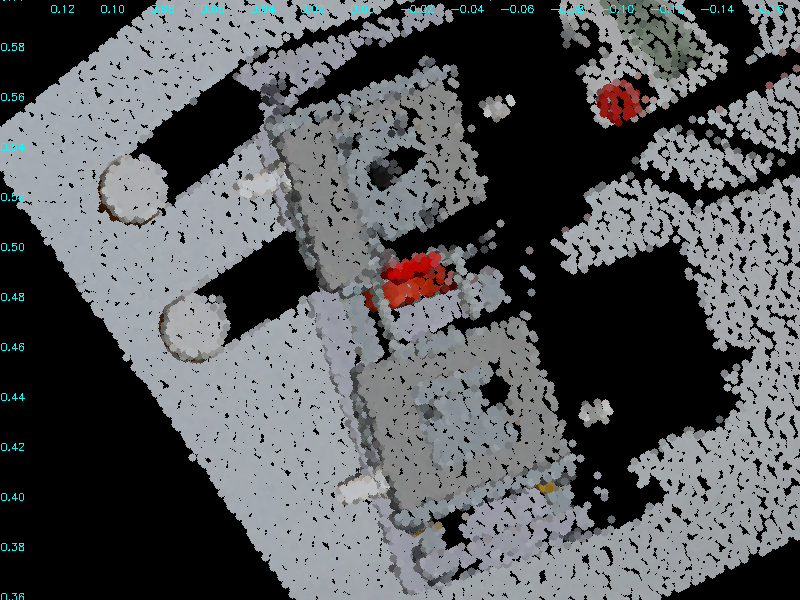

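View pics/scene0z.png

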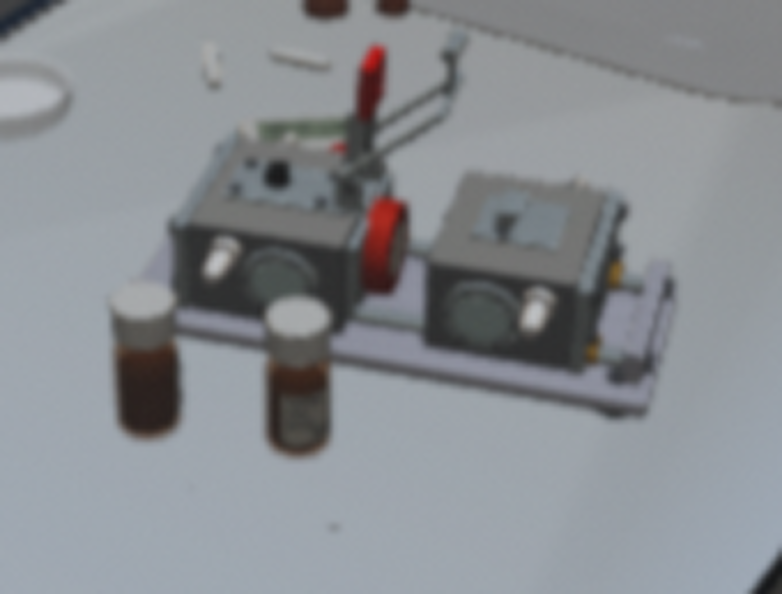

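```bash
python3 - <<'E'
from h import *
d=pickle.load(open("c0.pkl","rb"))
for n in ["side","scene"]:
    c=d[n]; Q=cloud(c,240,410,165,300).reshape(-1,3); Q=Q-[0,0,.0011]
    m=(np.abs(Q[:,2]-.062)<.0025)&(Q[:,1]<.05); A=Q[m][:,:2]
    # rough axis
    for lo,hi,nm in [(.487,.6,"fixed"),(.35,.475,"slid")]:
        th=np.radians(25)
        k,lab=None,None
        B=A.astype(np.float32)
        ax=np.array([-np.cos(np.radians(18)),-np.sin(np.radians(18))])
        # split on cell-x
        s=(B-np.array([.49,-.02]))@ax
        sel=B[s<.008] if nm=="fixed" else B[s>.018]
        # denoise: neighbours
        from scipy.spatial import cKDTree
        nb=np.array([len(q) for q in cKDTree(sel).query_ball_point(sel,.004)]); sel=sel[nb>5]
        rr=cv2.minAreaRect((sel*1000).astype(np.float32)); print(n,nm,len(sel),rr)
E
```

```text
side fixed 849 ((522.18603515625, -12.227066040039062), (77.9432601928711, 72.4505386352539), 18.735170364379883)
side slid 959 ((427.812744140625, -43.41935729980469), (65.72833251953125, 73.99706268310547), 18.13434600830078)
scene fixed 465 ((523.739501953125, -13.27065658569336), (71.26577758789062, 71.26727294921875), 16.87056541442871)
scene slid 643 ((427.279296875, -44.77238464355469), (64.92316436767578, 72.29710388183594), 17.717910766601562)
```

```bash
cat >> h.py <<'E'
O=np.array([.4937,-.0216,0]); PH=np.radians(18.3)
def setcell(o=None,ph=None):
    global O,PH
    if o is not None:O=np.array(o)
    if ph is not None:PH=ph
def RC():
    c,s=np.cos(PH),np.sin(PH); return np.array([[-c,s,0],[-s,-c,0],[0,0,1.]])  # columns = cell axes in world
def w2c(P): return (np.asarray(P)-O)@RC()
def c2w(P): return O+RC()@np.asarray(P)
def plan(s,cellpos,tilt=0):
    """increment mm/deg in tool frame to reach TCP cell pos (mm), tool x=cell y,y=cell x,z down, tilted by tilt deg about tool x"""
    T=np.array([[0,1,0],[1,0,0],[0,0,-1.]]).T  # cols: tool axes in cell
    Rt=RC()@T@R.from_rotvec([np.radians(tilt),0,0]).as_matrix()
    R0=R.from_quat(s["eef_rot"]).as_matrix()
    dp=R0.T@(c2w(np.array(cellpos)/1000.)-s["ee_pos"])*1000
    return dp, np.degrees(R.from_matrix(R0.T@Rt).as_rotvec())
def show(s):
    print("t",round(s["time"],3),"cell mm",np.round(w2c(s["ee_pos"])*1000,1),"F cell",np.round(RC().T@s["ft_force"],2),"w",round(s["width"]*1000,1))
    T=np.array([[0,1,0],[1,0,0],[0,0,-1.]]).T
    print(" ang err",np.round(np.degrees(R.from_matrix((RC()@T).T@R.from_quat(s["eef_rot"]).as_matrix()).as_rotvec()),2))
E
python3 - <<'E'
from h import *
from bench import r
s=r.read_state(); show(s)
d=pickle.load(open("c0.pkl","rb"))["wrist"]
o,z=ray(d,d["cx"],d["cy"],True); R0=R.from_quat(s["eef_rot"]).as_matrix()
print("cam in tool",R0.T@(o-s["ee_pos"]),"axis",R0.T@z)
for n in ["side"]:
    c=pickle.load(open("c0.pkl","rb"))[n]
    for k,(u,v) in dict(pad=(383,150),roll=(475,115),barL=(460,192),barR=(468,150),pinL=(360,243),hook=(522,295)).items():
        u1,v1=240+u/4.6,165+v/4.4
        b=depthpt(c,u1,v1); print(k,np.round(w2c(b)*1000,1))
print(plan(s,[130,0,200]))
E
```

```text
t 0.15 cell mm [380.7 443.9 197.2] F cell [ 0.27 -0.8  -0.47] w 86.7
 ang err [-0.01 -0.06 -7.48]
cam in tool [ 0.00077816 -0.06794454 -0.1864825 ] axis [-0.0009763   0.24859397  0.96860729]
pad [  7.3  -7.3 128.4]
roll [ 38.2  -1.  147.3]
barL [ 37.4 -14.6 120.9]
barR [ 36.7   0.3 129.1]
pinL [  2.7 -16.8  88.3]
hook [62.8 -6.7 67.3]
(array([-407.46673272, -306.3223889 ,   -2.34524737]), array([7.30193644e-03, 6.13647054e-02, 7.47714258e+00]))
```

apply_moves:
  increments:
    - {"xyz": [-45,-37,-5],"rotation": [0,0,2],"grip": 0}
    - {"xyz": [-90,-74,-10],"rotation": [0,0,4]}
    - {"xyz": [-135,-111,-15],"rotation": [0,0,6]}
    - {"xyz": [-180,-148,-20],"rotation": [0,0,7.5]}
    - {"xyz": [-225,-180,-25],"rotation": [0,0,7.5]}

```text
$.increments[1]: bad value
```

```bash
python3 - <<'E'
from h import *
from bench import r
s=r.read_state(); show(s); print(s["joint_positions"]); print(plan(s,[110,0,230]))
E
```

```text
t 0.15 cell mm [380.7 443.9 197.2] F cell [ 0.27 -0.8  -0.47] w 86.7
 ang err [-0.01 -0.06 -7.48]
[ 1.0983847   0.33275538 -0.06474276  1.46071734  0.02162764  1.34989445
 -0.08847836]
(array([-404.89640991, -326.15060694,  -32.34916728]), array([7.30193644e-03, 6.13647054e-02, 7.47714258e+00]))
```

Grip is needed in every row.

apply_moves:
  increments:
    - {"xyz": [-45,-37,-5],"rotation": [0,0,2],"grip": 0}
    - {"xyz": [-90,-74,-10],"rotation": [0,0,4],"grip": 0}
    - {"xyz": [-135,-111,-15],"rotation": [0,0,6],"grip": 0}
    - {"xyz": [-180,-148,-20],"rotation": [0,0,7.5],"grip": 0}
    - {"xyz": [-225,-180,-25],"rotation": [0,0,7.5],"grip": 0}

```text
time: 0.78
ee_pos: [0.3362, -0.2796, 0.2225]
eef_rot: [0.81, -0.586, -0.0, -0.0]
ft_force: [2.0, -0.8, -0.2]
width: 0.0872
```

```bash
python3 - <<'E'
from h import *
from bench import r
s=r.read_state(); show(s); print(s["joint_positions"]); print(plan(s,[110,0,230]))
E
```

```text
t 0.775 cell mm [230.6 195.5 222.5] F cell [-1.68  1.37 -0.19] w 87.2
 ang err [-0.01 -0.05  0.01]
[ 0.86217521 -0.08500247 -0.25525921  1.8723143  -0.02227256  1.35242805
 -0.63894063]
(array([-195.49779222, -120.52193901,   -7.31824691]), array([ 0.01477805,  0.0488093 , -0.0104136 ]))
```

apply_moves:
  increments:
    - {"xyz": [-48,-32,-5],"rotation": [0,0,0],"grip": 0}
    - {"xyz": [-96,-64,-7],"rotation": [0,0,0],"grip": 0}
    - {"xyz": [-144,-96,-7],"rotation": [0,0,0],"grip": 0}
    - {"xyz": [-195,-120,-7],"rotation": [0,0,0],"grip": 0}
    - {"xyz": [-195,-120,-7],"rotation": [0,0,0],"grip": 0}

```text
time: 1.4
ee_pos: [0.3893, -0.053, 0.2299]
eef_rot: [0.812, -0.583, -0.0, -0.0]
ft_force: [-0.3, -0.9, 0.3]
width: 0.0871
```

```bash
python3 - <<'E'
from h import *
from bench import r,viewer
s=r.read_state(); show(s); print(s["joint_positions"])
d={}
c=viewer.camera("wrist"); d["wrist"]=c; d["s"]=s
cv2.imwrite("pics/wrist1.png",c["img"]); 
c=viewer.camera("side"); d["side"]=c; cv2.imwrite("pics/side1.png",c["img"])
pickle.dump(d,open("c1.pkl","wb"))
E
```

```text
t 1.4 cell mm [109.   -3.  229.9] F cell [0.6  0.74 0.27] w 87.1
 ang err [ 0.   -0.01 -0.37]
[ 0.66219152 -0.20118012 -0.55114265  1.93635847 -0.10694408  1.37832482
 -1.104278  ]
```

View pics/wrist1.png

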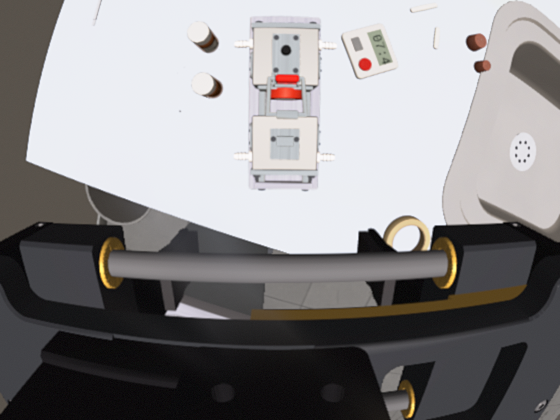

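View pics/side1.png

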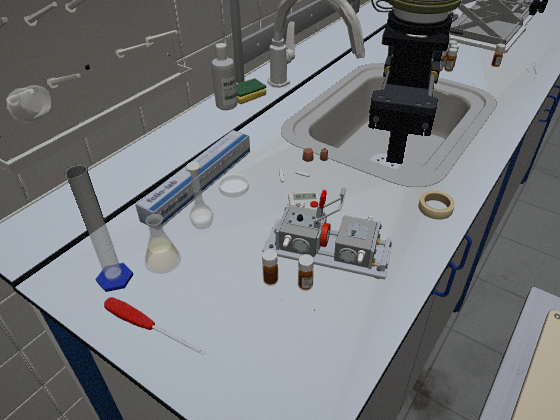

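The wrist view shows the cell from above, with its base plate at (250..320, 16..188), the red lever at (287,85) and the keeper plate at (285,140). Next I'll refine the pose from the wrist depth.

```bash
python3 - <<'E'
from h import *
d=pickle.load(open("c1.pkl","rb")); c=d["wrist"]
u0,u1,v0,v1=215,355,5,205
cv2.imwrite("pics/w1z.png",cv2.resize(c["img"][v0:v1,u0:u1],None,fx=4,fy=3,interpolation=cv2.INTER_CUBIC) if 0 else cv2.resize(c["img"][v0:v1,u0:u1],None,fx=3,fy=3,interpolation=cv2.INTER_CUBIC))
P=cloud(c,u0,u1,v0,v1,True).reshape(-1,3); ok=c["range_z"][v0:v1,u0:u1].ravel()>0; P=P[ok]
print("bench z",np.median(P[np.abs(P[:,2])<.006][:,2]))
from scipy.spatial import cKDTree
Q=w2c(P)*1000
def rect(m,nm):
    sel=Q[m][:,:2]; nb=np.array([len(q) for q in cKDTree(sel).query_ball_point(sel,4)]); sel=sel[nb>6]
    print(nm,len(sel),cv2.minAreaRect(sel.astype(np.float32)), "x",np.percentile(sel[:,0],[1,99]),"y",np.percentile(sel[:,1],[1,99]))
zz=np.histogram(Q[:,2],bins=np.arange(-4,150,4)); print([(int(b),int(n)) for n,b in zip(*zz)])
t=np.abs(Q[:,2]-62)<3
rect(t&(Q[:,0]<20)&(abs(Q[:,1])<45),"fixed"); rect(t&(Q[:,0]>30)&(abs(Q[:,1])<45),"slid")
m=(Q[:,2]>2)&(Q[:,2]<25)&(abs(Q[:,1])<60)&(Q[:,0]>-100)&(Q[:,0]<140); rect(m,"base")
m=(Q[:,2]>75)&(abs(Q[:,1])<40)
S=Q[m]; 
for z in range(75,160,6):
    k=(S[:,2]>=z)&(S[:,2]<z+6)
    if k.sum(): print(z,k.sum(),np.round(S[k].min(0)),np.round(S[k].max(0)),np.round(np.median(S[k],0)))
E
```

```text
bench z -0.00022471160567259343
[(-4, 8949), (0, 5770), (4, 39), (8, 200), (12, 1996), (16, 143), (20, 138), (24, 309), (28, 376), (32, 49), (36, 32), (40, 35), (44, 38), (48, 222), (52, 628), (56, 664), (60, 6388), (64, 779), (68, 39), (72, 210), (76, 24), (80, 12), (84, 45), (88, 32), (92, 32), (96, 31), (100, 37), (104, 32), (108, 49), (112, 33), (116, 56), (120, 99), (124, 17), (128, 40), (132, 146), (136, 0), (140, 19), (144, 178)]
fixed 3715 ((-26.782474517822266, 5.591899871826172), (85.79235076904297, 75.56494140625), 0.2189558446407318) x [-68.93666597  11.71225657] y [-30.37736135  40.47209343]
slid 3576 ((69.55323028564453, 4.477935791015625), (74.629638671875, 66.83238983154297), 89.54087829589844) x [ 37.55104682 101.94828171] y [-30.60630576  39.72491631]
base 2172 ((17.55860137939453, 3.6688194274902344), (89.74957275390625, 221.1486358642578), 89.61910247802734) x [-92.1984124  125.45781133] y [-39.29866579  48.06884677]
75 31 [ -7. -10.  75.] [63. 19. 81.] [ 3. -7. 79.]
81 35 [ -4. -15.  81.] [ 2. 23. 87.] [-2. -8. 86.]
87 57 [ -3. -14.  87.] [ 5. 23. 93.] [ 1. -6. 90.]
93 45 [  3. -14.  93.] [14. 24. 99.] [ 8. 20. 96.]
99 57 [ 10. -14.  99.] [ 18.  23. 105.] [ 15.  20. 102.]
105 58 [ -4. -15. 105.] [ 25.  23. 111.] [ 21.  -8. 109.]
111 58 [  6. -14. 111.] [ 33.  23. 117.] [ 27. -11. 114.]
117 140 [  5. -14. 117.] [ 38.  24. 123.] [ 35.  -3. 121.]
123 22 [  7.  -3. 124.] [  8.  13. 129.] [  7.   6. 127.]
129 183 [  0.  -5. 130.] [  7.  15. 135.] [  4.   4. 133.]
141 192 [ 33.  -4. 143.] [ 40.  13. 147.] [ 36.   4. 145.]
147 5 [ 35.   4. 147.] [ 38.  12. 147.] [ 37.   8. 147.]
```

View pics/w1z.png

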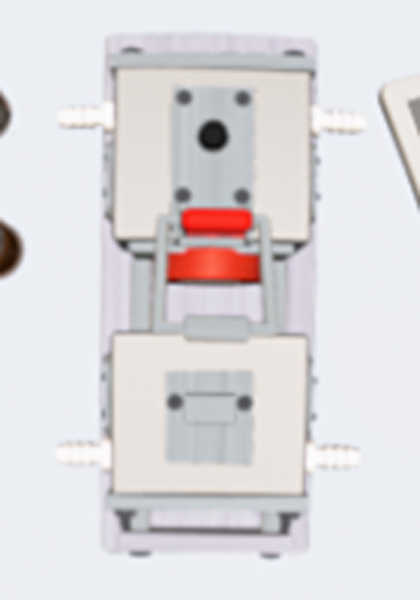

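```bash
python3 - <<'E'
from h import *
print(c2w([0,.0035,0]))
E
sed -i 's/^O=.*; PH/O=np.array([.4948,-.0249,0]); PH/' h.py
python3 - <<'E'
from h import *
from bench import r
s=r.read_state(); show(s); print(plan(s,[122,0,47])); print(plan(s,[122,0,80]))
E
```

```text
[ 0.49479897 -0.02492299  0.        ]
t 1.5 cell mm [110.7  -3.  229.6] F cell [ 0.42  0.54 -0.13] w 87.0
 ang err [-0.03 -0.02 -0.04]
(array([  3.07274613,  11.2290454 , 182.63071666]), array([0.03322882, 0.02077006, 0.04438492]))
(array([  3.06077603,  11.24817919, 149.63072438]), array([0.03322882, 0.02077006, 0.04438492]))
```

apply_moves:
  increments:
    - {"xyz": [3,13,40],"rotation": [0,0,0],"grip": 255}
    - {"xyz": [3,13,80],"rotation": [0,0,0],"grip": 255}
    - {"xyz": [3,13,120],"rotation": [0,0,0],"grip": 255}
    - {"xyz": [3,13,140],"rotation": [0,0,0],"grip": 255}
    - {"xyz": [3,13,140],"rotation": [0,0,0],"grip": 255}

```text
time: 2.12
ee_pos: [0.376, -0.0645, 0.0885]
eef_rot: [0.81, -0.586, -0.002, 0.001]
ft_force: [-0.1, 0.2, 0.2]
width: 0.0447
```

```bash
python3 - <<'E'
from h import *
from bench import r,viewer
s=r.read_state(); show(s); print(s["joint_positions"]); print(plan(s,[124,0,47]))
c=viewer.camera("side"); cv2.imwrite("pics/side2.png",cv2.resize(c["img"][60:300,220:460],None,fx=2.4,fy=2.4,interpolation=cv2.INTER_CUBIC))
E
```

```text
t 2.125 cell mm [125.3   0.3  88.5] F cell [ 0.03 -0.21  0.21] w 44.7
 ang err [-0.18 -0.14  0.07]
[ 0.66172823 -0.0878111  -0.57726654  2.15961658 -0.05605307  1.06006947
 -1.13879677]
(array([-0.17343039, -1.38944779, 41.46226562]), array([ 0.17612239,  0.13883961, -0.07022413]))
```

View pics/side2.png

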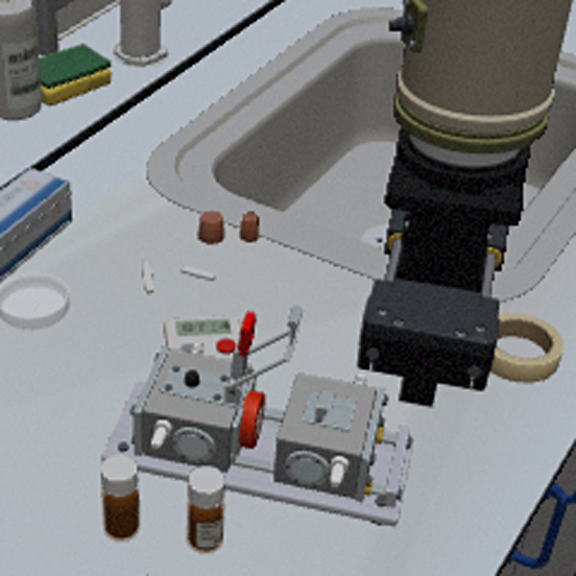

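The closed fingers hang at (420,385), clear beyond the end plate. Next I lower them.

apply_moves:
  increments:
    - {"xyz": [0,-1,12],"rotation": [0,0,0],"grip": 255}
    - {"xyz": [0,-1,25],"rotation": [0,0,0],"grip": 255}
    - {"xyz": [0,-1,38],"rotation": [0,0,0],"grip": 255}
    - {"xyz": [0,-1,42],"rotation": [0,0,0],"grip": 255}
    - {"xyz": [0,-1,42],"rotation": [0,0,0],"grip": 255}

```text
time: 2.8
ee_pos: [0.3776, -0.064, 0.0473]
eef_rot: [0.81, -0.586, -0.001, 0.0]
ft_force: [-0.2, -0.7, 0.1]
width: 0.0011
```

```bash
python3 - <<'E'
from h import *
from bench import r,viewer
s=r.read_state(); show(s); print(s["joint_positions"]); print(plan(s,[115,0,47]))
d={}
c=viewer.camera("wrist");cv2.imwrite("pics/wrist3.png",c["img"])
E
```

```text
t 2.8 cell mm [123.5   0.3  47.3] F cell [0.38 0.57 0.07] w 1.1
 ang err [-0.11 -0.11  0.04]
[ 0.65425562 -0.0162547  -0.59137041  2.20013243 -0.01229853  0.95745725
 -1.18201168]
(array([-0.27711594, -8.55040463,  0.31235692]), array([ 0.10988594,  0.10559178, -0.03780472]))
```

View pics/wrist3.png

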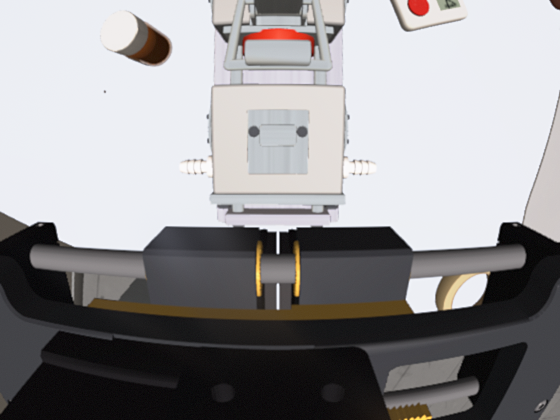

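apply_moves:
  increments:
    - {"xyz": [0,-2,0],"rotation": [0,0,0],"grip": 255}
    - {"xyz": [0,-4,0],"rotation": [0,0,0],"grip": 255}
    - {"xyz": [0,-5.5,0],"rotation": [0,0,0],"grip": 255}
    - {"xyz": [0,-6.5,0],"rotation": [0,0,0],"grip": 255}
    - {"xyz": [0,-7.5,0],"rotation": [0,0,0],"grip": 255}

```text
time: 3.48
ee_pos: [0.385, -0.0616, 0.0476]
eef_rot: [0.81, -0.586, -0.001, 0.0]
ft_force: [0.3, 0.3, 0.5]
width: 0.0005
```

apply_moves:
  increments:
    - {"xyz": [0,-1,0],"rotation": [0,0,0],"grip": 255}
    - {"xyz": [0,-2,0],"rotation": [0,0,0],"grip": 255}
    - {"xyz": [0,-3,0],"rotation": [0,0,0],"grip": 255}
    - {"xyz": [0,-4,0],"rotation": [0,0,0],"grip": 255}
    - {"xyz": [0,-5,0],"rotation": [0,0,0],"grip": 255}

```text
time: 4.1
ee_pos: [0.3898, -0.0601, 0.0476]
eef_rot: [0.81, -0.586, -0.001, 0.0]
ft_force: [-0.5, -0.7, -0.2]
width: 0.0002
```

```bash
python3 - <<'E'
from h import *
from bench import r,viewer
s=r.read_state(); show(s)
E
```

```text
t 4.1 cell mm [110.7   0.4  47.6] F cell [ 0.66  0.47 -0.22] w 0.2
 ang err [-0.08 -0.08  0.04]
```

apply_moves:
  increments:
    - {"xyz": [0,-1,0],"rotation": [0,0,0],"grip": 255}
    - {"xyz": [0,-2,0],"rotation": [0,0,0],"grip": 255}
    - {"xyz": [0,-3,0],"rotation": [0,0,0],"grip": 255}
    - {"xyz": [0,-4,0],"rotation": [0,0,0],"grip": 255}
    - {"xyz": [0,-5,0],"rotation": [0,0,0],"grip": 255}

```text
time: 4.72
ee_pos: [0.3947, -0.0585, 0.0476]
eef_rot: [0.81, -0.586, -0.001, 0.0]
ft_force: [-0.2, -0.6, -0.1]
width: 0.0005
```

```bash
python3 - <<'E'
from h import *
from bench import r,viewer
s=r.read_state(); show(s)
E
```

```text
t 4.725 cell mm [105.6   0.4  47.6] F cell [ 0.36  0.56 -0.09] w 0.5
 ang err [-0.08 -0.08  0.04]
```

```bash
python3 - <<'E'
from h import *
from bench import r,viewer
c=viewer.camera("side"); cv2.imwrite("pics/side4.png",cv2.resize(c["img"][130:300,240:440],None,fx=3.5,fy=3.5,interpolation=cv2.INTER_CUBIC))
E
```

```text
(no output)
```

View pics/side4.png

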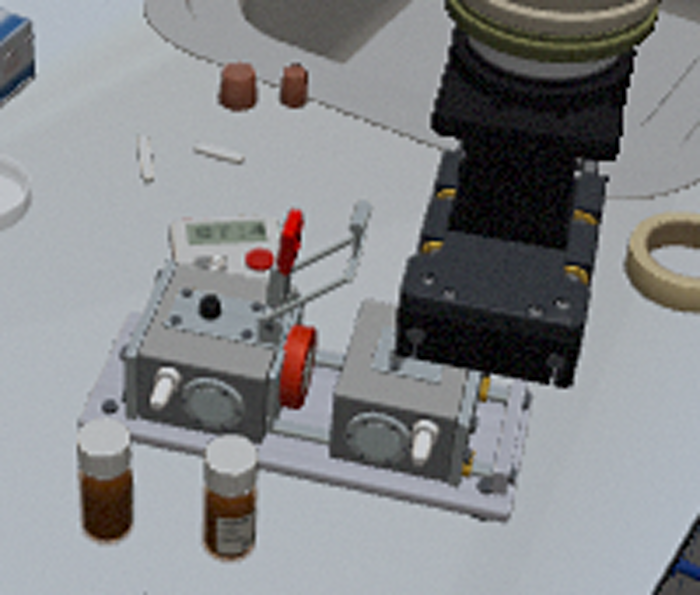

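apply_moves:
  increments:
    - {"xyz": [0,-0.8,0],"rotation": [0,0,0],"grip": 255}
    - {"xyz": [0,-1.6,0],"rotation": [0,0,0],"grip": 255}
    - {"xyz": [0,-2.4,0],"rotation": [0,0,0],"grip": 255}

```text
time: 5.15
ee_pos: [0.3971, -0.0577, 0.0477]
eef_rot: [0.81, -0.586, -0.001, 0.0]
ft_force: [0.9, -0.1, 0.1]
width: 0.0005
```

```bash
python3 - <<'E'
from h import *
from bench import r,viewer
s=r.read_state(); show(s)
c=viewer.camera("wrist");cv2.imwrite("pics/wrist5.png",c["img"])
E
```

```text
t 5.15 cell mm [103.    0.4  47.7] F cell [-0.83  0.33  0.14] w 0.5
 ang err [-0.07 -0.08  0.04]
```

View pics/wrist5.png

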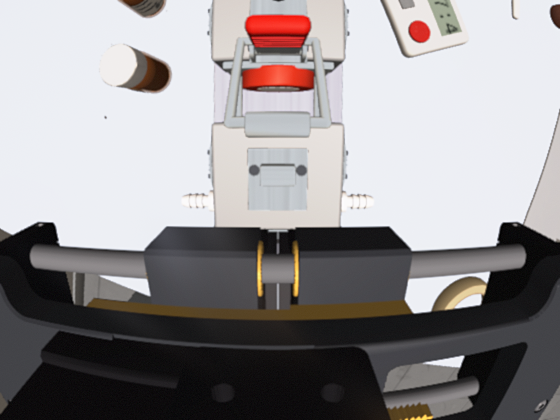

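```bash
python3 - <<'E'
from h import *
from bench import r,viewer
d1=pickle.load(open("c1.pkl","rb"))
c=viewer.camera("wrist"); pickle.dump(c,open("c5.pkl","wb"))
def fe(c,u0,u1,v0,v1):
    P=cloud(c,u0,u1,v0,v1,True).reshape(-1,3);Q=w2c(P)*1000
    for nm,m in [("slid top",(abs(Q[:,2]-62)<3)&(Q[:,0]>20)&(Q[:,0]<130)),("hook z70-75",(Q[:,2]>70)&(Q[:,2]<77)&(Q[:,0]>25)&(Q[:,0]<90)&(abs(Q[:,1])<15)),("fixed",(abs(Q[:,2]-62)<3)&(Q[:,0]<9)&(Q[:,0]>-90))]:
        m&=abs(Q[:,1])<38
        S=Q[m]; print(nm,m.sum(),np.percentile(S[:,0],[.5,2,50,98,99.5]).round(1),np.percentile(S[:,1],[1,99]).round(1))
fe(d1["wrist"],215,355,5,205)
fe(c,200,360,0,226)
E
```

```text
slid top 3575 [ 36.9  38.2  70.8 101.1 102.1] [-34.1  36.1]
hook z70-75 170 [58.2 58.2 63.  67.8 67.9] [-7.8  9.1]
fixed 3640 [-69.3 -68.  -34.7   2.4   7. ] [-33.9  36.3]
slid top 11228 [36.9 39.6 66.8 92.1 92.9] [-34.1  36.1]
hook z70-75 744 [57.6 57.8 62.9 68.3 68.5] [-7.7  9.5]
fixed 5327 [-32.6 -31.9 -17.7   6.4   8.2] [-33.7  36.7]
```

```bash
python3 - <<'E'
from h import *
from bench import r
s=r.read_state(); show(s)
c=pickle.load(open("c5.pkl","rb"))
R0=R.from_quat(s["eef_rot"]).as_matrix()
for u in (262,268,273,283,288):
    P=cloud(c,u,u+1,215,320,True).reshape(-1,3); T=(P-s["ee_pos"])@R0*1000
    print(u,[(215+i,tuple(T[i].round(0).astype(int))) for i in range(0,100,7)])
im=c["img"][190:330,200:360]; cv2.imwrite("pics/w5z.png",cv2.resize(im,None,fx=4.5,fy=4.2,interpolation=cv2.INTER_CUBIC))
E
```

```text
t 5.25 cell mm [103.    0.4  47.7] F cell [0.69 0.38 0.26] w 0.5
 ang err [-0.07 -0.08  0.03]
262 [(215, (np.int64(-8), np.int64(-16), np.int64(-14))), (222, (np.int64(-8), np.int64(-12), np.int64(-13))), (229, (np.int64(-8), np.int64(-12), np.int64(-25))), (236, (np.int64(-7), np.int64(-11), np.int64(-34))), (243, (np.int64(-3), np.int64(-36), np.int64(-107))), (250, (np.int64(-3), np.int64(-35), np.int64(-107))), (257, (np.int64(-3), np.int64(-33), np.int64(-109))), (264, (np.int64(-3), np.int64(-32), np.int64(-111))), (271, (np.int64(-3), np.int64(-30), np.int64(-111))), (278, (np.int64(-3), np.int64(-29), np.int64(-112))), (285, (np.int64(-3), np.int64(-25), np.int64(-110))), (292, (np.int64(-4), np.int64(-23), np.int64(-110))), (299, (np.int64(-4), np.int64(-11), np.int64(-94))), (306, (np.int64(-4), np.int64(-9), np.int64(-96))), (313, (np.int64(-3), np.int64(-25), np.int64(-122)))]
268 [(215, (np.int64(-5), np.int64(-16), np.int64(-13))), (222, (np.int64(-5), np.int64(-12), np.int64(-14))), (229, (np.int64(-5), np.int64(-7), np.int64(-10))), (236, (np.int64(-4), np.int64(-10),
[... 2260 characters left out ...]
64(-12), np.int64(-14))), (229, (np.int64(6), np.int64(-12), np.int64(-25))), (236, (np.int64(6), np.int64(-12), np.int64(-36))), (243, (np.int64(6), np.int64(-11), np.int64(-43))), (250, (np.int64(5), np.int64(-10), np.int64(-50))), (257, (np.int64(3), np.int64(-33), np.int64(-109))), (264, (np.int64(3), np.int64(-32), np.int64(-110))), (271, (np.int64(3), np.int64(-31), np.int64(-112))), (278, (np.int64(3), np.int64(-29), np.int64(-113))), (285, (np.int64(5), np.int64(-5), np.int64(-73))), (292, (np.int64(5), np.int64(-2), np.int64(-74))), (299, (np.int64(5), np.int64(1), np.int64(-74))), (306, (np.int64(5), np.int64(5), np.int64(-73))), (313, (np.int64(3), np.int64(-24), np.int64(-121)))]
```

View pics/w5z.png

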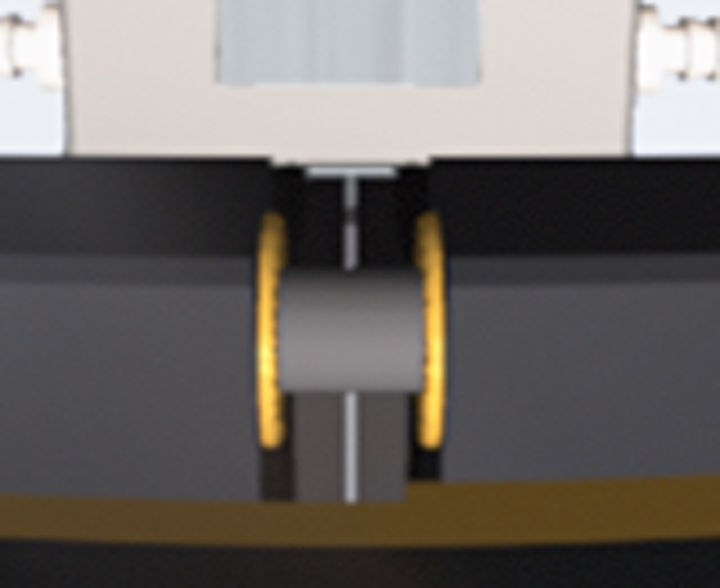

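apply_moves:
  increments:
    - {"xyz": [0,-0.5,0],"rotation": [0,0,0],"grip": 255}
    - {"xyz": [0,-1.0,0],"rotation": [0,0,0],"grip": 255}
    - {"xyz": [0,-1.5,0],"rotation": [0,0,0],"grip": 255}

```text
time: 5.62
ee_pos: [0.3986, -0.0572, 0.0477]
eef_rot: [0.81, -0.586, -0.001, 0.0]
ft_force: [1.3, 0.5, 0.9]
width: 0.0001
```

```bash
python3 - <<'E'
from h import *
from bench import r,viewer
s=r.read_state(); show(s)
c=viewer.camera("scene");cv2.imwrite("pics/sc6.png",cv2.resize(c["img"][150:280,250:430],None,fx=4.2,fy=4.2,interpolation=cv2.INTER_CUBIC))
E
```

```text
t 5.625 cell mm [101.5   0.4  47.7] F cell [-1.42 -0.04  0.85] w 0.1
 ang err [-0.07 -0.08  0.04]
```

View pics/sc6.png

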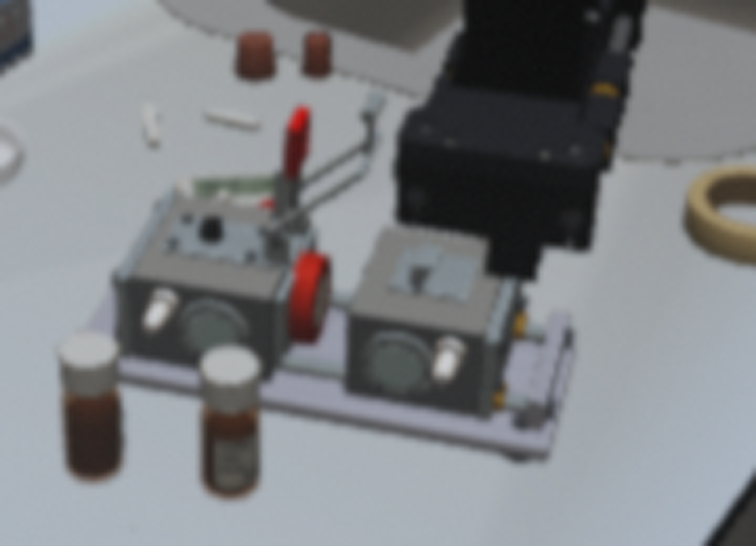

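apply_moves:
  increments:
    - {"xyz": [0,-1,0],"rotation": [0,0,0],"grip": 255}
    - {"xyz": [0,-2,0],"rotation": [0,0,0],"grip": 255}
    - {"xyz": [0,-3,0],"rotation": [0,0,0],"grip": 255}
    - {"xyz": [0,-4,0],"rotation": [0,0,0],"grip": 255}

```text
time: 6.18
ee_pos: [0.4025, -0.0558, 0.0476]
eef_rot: [0.81, -0.586, -0.001, 0.0]
ft_force: [-1.1, 0.5, -0.3]
width: 0.0004
```

```bash
python3 - <<'E'
from h import *
from bench import r,viewer
s=r.read_state(); show(s)
c=viewer.camera("wrist");cv2.imwrite("pics/wrist7.png",c["img"])
def fe(c,u0,u1,v0,v1):
    P=cloud(c,u0,u1,v0,v1,True).reshape(-1,3);Q=w2c(P)*1000
    for nm,m in [("slid top",(abs(Q[:,2]-62)<3)&(Q[:,0]>20)&(Q[:,0]<130)),("hook z70-75",(Q[:,2]>70)&(Q[:,2]<77)&(Q[:,0]>25)&(Q[:,0]<90)&(abs(Q[:,1])<15)),("fixed",(abs(Q[:,2]-62)<3)&(Q[:,0]<9)&(Q[:,0]>-90))]:
        m&=abs(Q[:,1])<38
        S=Q[m]; print(nm,m.sum(),np.percentile(S[:,0],[.5,2,50,98,99.5]).round(1),np.percentile(S[:,1],[1,99]).round(1))
fe(c,200,360,0,226)
E
```

```text
t 6.175 cell mm [97.3  0.4 47.6] F cell [ 0.92 -0.85 -0.28] w 0.4
 ang err [-0.07 -0.09  0.03]
slid top 9045 [37.  39.8 65.6 86.8 87.4] [-34.1  36.2]
hook z70-75 699 [58.  58.1 62.8 67.9 68. ] [-7.8  9.5]
fixed 6822 [-38.2 -37.2 -21.4   5.5   8. ] [-33.6  36.7]
```

View pics/wrist7.png

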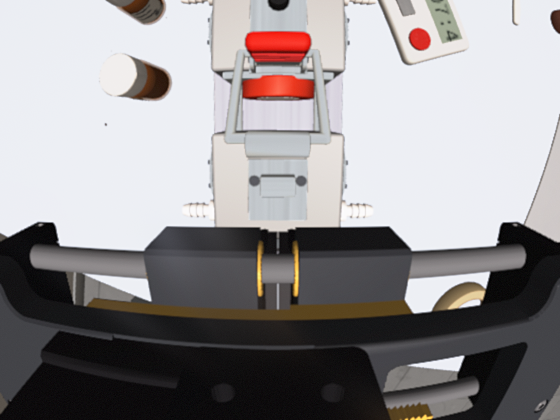

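```bash
python3 - <<'E'
from h import *
from bench import r,viewer
s=r.read_state()
c=viewer.camera("wrist")
for u in (240,264,268,272,277,282,288,310):
    P=cloud(c,u,u+1,218,240,True).reshape(-1,3); Q=w2c(P)*1000
    print(u,[(218+i,*map(int,Q[i].round(0))) for i in range(0,22,2)])
cv2.imwrite("pics/w8z.png",cv2.resize(c["img"][205:265,235:320],None,fx=9,fy=9,interpolation=cv2.INTER_CUBIC))
E
```

```text
240 [(218, 83, -20, 62), (220, 84, -20, 61), (222, 85, -20, 63), (224, 86, -20, 62), (226, 87, -20, 63), (228, 59, -9, 148), (230, 59, -9, 150), (232, 59, -9, 150), (234, 59, -9, 152), (236, 59, -9, 155), (238, 59, -8, 156)]
264 [(218, 82, -6, 64), (220, 84, -6, 63), (222, 86, -7, 61), (224, 87, -7, 61), (226, 88, -7, 62), (228, 89, -7, 62), (230, 85, -6, 75), (232, 86, -6, 77), (234, 85, -6, 82), (236, 86, -6, 83), (238, 86, -5, 86)]
268 [(218, 83, -4, 63), (220, 84, -4, 63), (222, 86, -4, 61), (224, 86, -4, 62), (226, 88, -4, 61), (228, 89, -4, 62), (230, 86, -4, 74), (232, 87, -4, 74), (234, 87, -4, 76), (236, 87, -4, 80), (238, 87, -4, 83)]
272 [(218, 82, -2, 64), (220, 84, -2, 64), (222, 85, -2, 62), (224, 87, -2, 62), (226, 87, -2, 63), (228, 89, -2, 61), (230, 90, -2, 62), (232, 87, -2, 73), (234, 87, -2, 77), (236, 87, -2, 79), (238, 87, -2, 82)]
277 [(218, 82, 1, 65), (220, 84, 1, 62), (222, 85, 1, 62), (224, 87, 1, 61), (226, 88, 1, 62), (228, 89, 1, 61), (230, 90, 1, 62), (232, 87, 1, 74), (234, 87, 1, 75), (236, 87, 1, 79), (238, 87, 1, 82)]
282 [(218, 82, 4, 65), (220, 83, 4, 64), (222, 85, 4, 61), (224, 87, 4, 61), (226, 87, 4, 62), (228, 89, 4, 62), (230, 90, 4, 63), (232, 87, 3, 72), (234, 87, 3, 76), (236, 87, 3, 79), (238, 87, 3, 82)]
288 [(218, 83, 7, 63), (220, 83, 7, 64), (222, 85, 7, 62), (224, 87, 7, 62), (226, 88, 7, 62), (228, 89, 7, 62), (230, 86, 7, 74), (232, 86, 6, 77), (234, 86, 6, 80), (236, 86, 6, 84), (238, 85, 6, 87)]
310 [(218, 83, 19, 61), (220, 85, 19, 61), (222, 85, 19, 63), (224, 87, 19, 62), (226, 88, 19, 62), (228, 59, 10, 149), (230, 59, 10, 150), (232, 59, 10, 152), (234, 59, 10, 153), (236, 59, 10, 155), (238, 59, 10, 155)]
```

View pics/w8z.png

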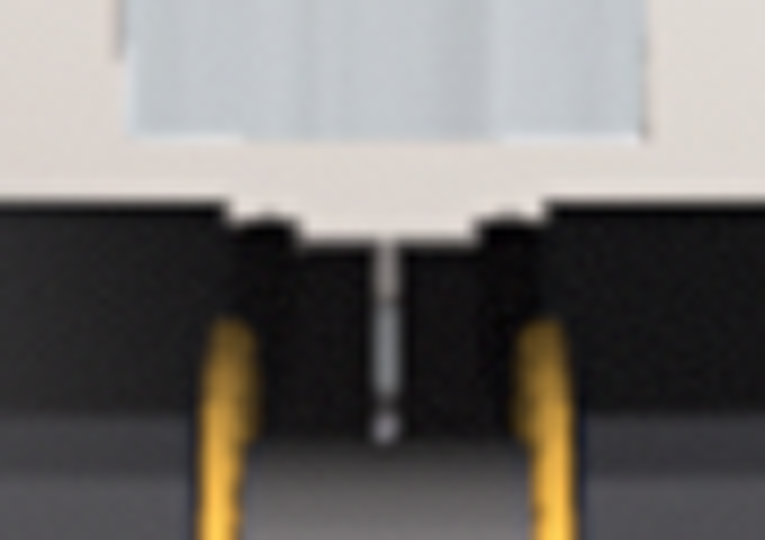

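```bash
python3 - <<'E'
from h import *
from bench import r,viewer
for n in ("scene","side"):
    c=viewer.camera(n); im=c["img"]
    P=cloud(c,240,460,100,300); Q=w2c(P.reshape(-1,3))*1000; C=im[100:300,240:460].reshape(-1,3).astype(int)
    m=(C.max(1)<60)&(abs(Q[:,1])<60)&(Q[:,0]>60)&(Q[:,0]<150)&(Q[:,2]>55)
    S=Q[m]
    for z in range(55,160,6):
        k=(S[:,2]>=z)&(S[:,2]<z+6)
        if k.sum(): print(n,z,k.sum(),S[k].min(0).round(0),S[k].max(0).round(0))
E
```

```text
scene 55 18 [ 67. -38.  55.] [106. -33.  58.]
scene 73 24 [ 89. -10.  74.] [108.  -5.  79.]
scene 79 32 [ 89. -12.  79.] [109.   7.  85.]
scene 85 35 [ 89. -12.  85.] [109.  -7.  91.]
scene 91 10 [ 88. -11.  91.] [108.  -8.  94.]
scene 145 3 [132. -32. 148.] [133. -30. 149.]
scene 151 6 [133. -35. 151.] [135. -31. 156.]
scene 157 19 [ 63. -37. 157.] [136.  59. 163.]
side 55 18 [ 61. -39.  56.] [105. -36.  60.]
side 61 1 [ 97. -41.  61.] [ 97. -41.  61.]
side 67 1 [ 62. -18.  67.] [ 62. -18.  67.]
side 151 1 [134. -34. 155.] [134. -34. 155.]
side 157 12 [ 61. -35. 158.] [135.  49. 163.]
```

```bash
python3 - <<'E'
from h import *
d=pickle.load(open("c1.pkl","rb")); s=d["s"]; print(w2c(s["ee_pos"])*1000)
for n,rg in (("side",(330,470,20,180)),):
    c=d[n]; P=cloud(c,*rg); Q=w2c(P.reshape(-1,3))*1000; C=c["img"][rg[2]:rg[3],rg[0]:rg[1]].reshape(-1,3).astype(int)
    m=(C.max(1)<70)&(abs(Q[:,1])<120)&(Q[:,0]>40)&(Q[:,0]<190); S=Q[m]
    for z in range(200,380,10):
        k=(S[:,2]>=z)&(S[:,2]<z+10)
        if k.sum(): print(z,k.sum(),S[k].min(0).round(0),S[k].max(0).round(0))
E
```

```text
[108.99167476  -6.46500282 229.9018658 ]
250 41 [100. -60. 255.] [121. -57. 260.]
260 106 [ 99. -61. 260.] [121. -57. 270.]
270 97 [ 99. -61. 270.] [121. -57. 280.]
280 94 [ 99. -64. 280.] [121. -59. 290.]
290 98 [ 99. -66. 290.] [121. -61. 300.]
300 91 [ 99. -68. 300.] [121. -63. 310.]
320 209 [ 73. -96. 324.] [147.  44. 330.]
330 482 [ 72. -95. 330.] [147.  44. 340.]
340 472 [  73. -101.  340.] [147.  74. 350.]
350 501 [  73. -103.  350.] [147.  74. 360.]
360 1544 [  73. -104.  360.] [147.  66. 370.]
370 367 [ 84. -59. 370.] [135.  -6. 380.]
```

The clouds from both the scene and side cameras put the fingertips about 25 mm above the reported TCP height. The interface text says they should be 8 mm below it, so I'm off by about 33 mm. The fingers have been hovering over the half, which has not been touched. From here I'll use the measured tip: tip z = ee z + 25 mm. I'm backing out and going lower.

apply_moves:
  increments:
    - {"xyz": [0,10,0],"rotation": [0,0,0],"grip": 255}
    - {"xyz": [0,22,0],"rotation": [0,0,0],"grip": 255}
    - {"xyz": [0,27,0],"rotation": [0,0,0],"grip": 255}
    - {"xyz": [0,27,10],"rotation": [0,0,0],"grip": 255}
    - {"xyz": [0,27,22],"rotation": [0,0,0],"grip": 255}

```text
time: 7.0
ee_pos: [0.377, -0.0643, 0.025]
eef_rot: [0.81, -0.586, -0.001, -0.0]
ft_force: [0.2, -0.6, -0.2]
width: 0.0005
```

```bash
cat >> h.py <<'E'
def black(c,rg,lim,thr=60,step=6):
    P=cloud(c,*rg); Q=w2c(P.reshape(-1,3))*1000; C=c["img"][rg[2]:rg[3],rg[0]:rg[1]].reshape(-1,3).astype(int)
    m=(C.max(1)<thr)
    for i in range(3): m&=(Q[:,i]>lim[i][0])&(Q[:,i]<lim[i][1])
    S=Q[m]
    for z in np.arange(lim[2][0],lim[2][1],step):
        k=(S[:,2]>=z)&(S[:,2]<z+step)
        if k.sum()>2: print(z,k.sum(),S[k].min(0).round(0),S[k].max(0).round(0))
E
python3 - <<'E'
from h import *
from bench import r,viewer
s=r.read_state(); show(s)
c=viewer.camera("scene"); black(c,(240,460,100,300),((60,160),(-60,60),(35,140)))
E
```

```text
t 7.0 cell mm [124.2   0.5  25. ] F cell [ 0.03  0.59 -0.15] w 0.5
 ang err [-0.04 -0.07  0.04]
35 16 [ 88. -38.  36.] [103. -16.  41.]
41 15 [ 89. -40.  41.] [103. -31.  47.]
47 16 [ 74. -37.  48.] [133.  -8.  53.]
53 50 [ 67. -39.  53.] [135.  -7.  59.]
59 32 [116. -12.  59.] [136.  -6.  65.]
65 15 [116. -11.  65.] [136.  -8.  67.]
```

apply_moves:
  increments:
    - {"xyz": [0,0,5],"rotation": [0,0,0],"grip": 255}
    - {"xyz": [0,-1,9],"rotation": [0,0,0],"grip": 255}
    - {"xyz": [0,-4,9],"rotation": [0,0,0],"grip": 255}
    - {"xyz": [0,-7,9],"rotation": [0,0,0],"grip": 255}
    - {"xyz": [0,-9,9],"rotation": [0,0,0],"grip": 255}

```text
time: 7.68
ee_pos: [0.3849, -0.0612, 0.0147]
eef_rot: [0.81, -0.586, -0.002, 0.0]
ft_force: [-0.3, -0.0, -0.1]
width: 0.0002
```

apply_moves:
  increments:
    - {"xyz": [0,-1,0],"rotation": [0,0,0],"grip": 255}
    - {"xyz": [0,-2,0],"rotation": [0,0,0],"grip": 255}
    - {"xyz": [0,-3,0],"rotation": [0,0,0],"grip": 255}
    - {"xyz": [0,-4,0],"rotation": [0,0,0],"grip": 255}
    - {"xyz": [0,-5,0],"rotation": [0,0,0],"grip": 255}

```text
time: 8.3
ee_pos: [0.3894, -0.0597, 0.0146]
eef_rot: [0.81, -0.586, -0.002, 0.0]
ft_force: [-3.8, -1.5, 1.2]
width: 0.0006
```

```bash
python3 - <<'E'
from h import *
from bench import r,viewer
s=r.read_state(); show(s)
E
```

```text
t 8.3 cell mm [ 1.11e+02 -1.00e-01  1.46e+01] F cell [4.05 0.19 1.23] w 0.6
 ang err [-0.16 -0.14  0.03]
```

Contact at about 4 N of friction, and the half is moving. I push on.

apply_moves:
  increments:
    - {"xyz": [0,-1.5,0],"rotation": [0,0,0],"grip": 255}
    - {"xyz": [0,-3,0],"rotation": [0,0,0],"grip": 255}
    - {"xyz": [0,-5,0],"rotation": [0,0,0],"grip": 255}
    - {"xyz": [0,-7,0],"rotation": [0,0,0],"grip": 255}
    - {"xyz": [0,-8.5,0],"rotation": [0,0,0],"grip": 255}

```text
time: 8.93
ee_pos: [0.3976, -0.057, 0.0146]
eef_rot: [0.81, -0.586, -0.002, 0.0]
ft_force: [-2.6, -1.9, 2.0]
width: 0.0007
```

```bash
python3 - <<'E'
from h import *
from bench import r,viewer
s=r.read_state(); show(s)
c=viewer.camera("wrist");cv2.imwrite("pics/wrist9.png",c["img"])
P=cloud(c,200,360,0,226,True).reshape(-1,3);Q=w2c(P)*1000
m=(Q[:,2]>70)&(Q[:,2]<77)&(Q[:,0]>25)&(Q[:,0]<90)&(abs(Q[:,1])<15);print(np.percentile(Q[m],[1,50,99],axis=0).round(1))
E
```

```text
t 8.925 cell mm [102.4  -0.   14.6] F cell [3.09 0.94 2.01] w 0.7
 ang err [-0.16 -0.14  0.03]
[[47.3 -7.8 71.6]
 [52.1  1.  73.2]
 [57.   9.8 74.6]]
```

View pics/wrist9.png

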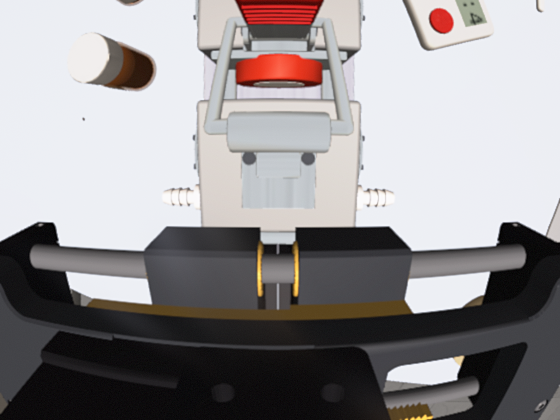

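apply_moves:
  increments:
    - {"xyz": [0,-1,0],"rotation": [0,0,0],"grip": 255}
    - {"xyz": [0,-2,0],"rotation": [0,0,0],"grip": 255}
    - {"xyz": [0,-3,0],"rotation": [0,0,0],"grip": 255}
    - {"xyz": [0,-4,0],"rotation": [0,0,0],"grip": 255}
    - {"xyz": [0,-5,0],"rotation": [0,0,0],"grip": 255}

```text
time: 9.6
ee_pos: [0.4025, -0.0554, 0.0146]
eef_rot: [0.81, -0.586, -0.002, 0.0]
ft_force: [-2.6, -1.6, 1.2]
width: -0.0001
```

apply_moves:
  increments:
    - {"xyz": [0,-0.5,0],"rotation": [0,0,0],"grip": 255}
    - {"xyz": [0,-1,0],"rotation": [0,0,0],"grip": 255}
    - {"xyz": [0,-1.5,0],"rotation": [0,0,0],"grip": 255}

```text
time: 9.98
ee_pos: [0.404, -0.0549, 0.0146]
eef_rot: [0.81, -0.586, -0.002, 0.0]
ft_force: [-3.4, -1.7, 1.1]
width: 0.0005
```

```bash
python3 - <<'E'
from h import *
from bench import r,viewer
s=r.read_state(); show(s)
E
```

```text
t 9.975 cell mm [95.6 -0.  14.6] F cell [3.76 0.54 1.14] w 0.5
 ang err [-0.15 -0.14  0.03]
```

apply_moves:
  increments:
    - {"xyz": [0,-0.4,0],"rotation": [0,0,0],"grip": 255}
    - {"xyz": [0,-0.7,0],"rotation": [0,0,0],"grip": 255}

```text
time: 10.22
ee_pos: [0.4047, -0.0547, 0.0146]
eef_rot: [0.81, -0.586, -0.002, 0.0]
ft_force: [-2.0, -2.1, 2.1]
width: 0.0006
```

apply_moves:
  increments:
    - {"xyz": [0,-0.4,0],"rotation": [0,0,0],"grip": 255}
    - {"xyz": [0,-0.7,0],"rotation": [0,0,0],"grip": 255}

```text
time: 10.48
ee_pos: [0.4054, -0.0545, 0.0146]
eef_rot: [0.81, -0.586, -0.002, 0.0]
ft_force: [-2.4, -1.5, 2.2]
width: 0.0002
```

apply_moves:
  increments:
    - {"xyz": [0,-0.3,0],"rotation": [0,0,0],"grip": 255}
    - {"xyz": [0,-0.6,0],"rotation": [0,0,0],"grip": 255}

```text
time: 10.72
ee_pos: [0.4057, -0.0544, 0.0145]
eef_rot: [0.81, -0.586, -0.002, 0.001]
ft_force: [-4.4, -2.3, 4.8]
width: 0.0005
```

apply_moves:
  increments:
    - {"xyz": [0,-0.3,0],"rotation": [0,0,0],"grip": 255}

```text
time: 10.85
ee_pos: [0.4057, -0.0544, 0.0146]
eef_rot: [0.81, -0.586, -0.002, 0.001]
ft_force: [-4.3, -2.1, 4.6]
width: 0.0005
```

apply_moves:
  increments:
    - {"xyz": [0,-0.3,0],"rotation": [0,0,0],"grip": 255}

```text
time: 10.98
ee_pos: [0.4056, -0.0544, 0.0145]
eef_rot: [0.81, -0.586, -0.002, 0.001]
ft_force: [-5.2, -2.3, 5.1]
width: 0.0007
```

```bash
python3 - <<'E'
from h import *
from bench import r,viewer
s=r.read_state(); show(s)
E
```

```text
t 10.975 cell mm [93.9 -0.  14.5] F cell [5.65 0.6  5.1 ] w 0.7
 ang err [-0.27 -0.15  0.05]
```

apply_moves:
  increments:
    - {"xyz": [0,-0.6,-0.3],"rotation": [0,0,0],"grip": 255}

```text
time: 11.1
ee_pos: [0.4056, -0.0544, 0.0146]
eef_rot: [0.81, -0.586, -0.003, 0.002]
ft_force: [-4.3, -2.1, 0.3]
width: 0.0007
```

apply_moves:
  increments:
    - {"xyz": [0,-0.8,-0.3],"rotation": [0,0,0],"grip": 255}

```text
time: 11.22
ee_pos: [0.4055, -0.0544, 0.0146]
eef_rot: [0.81, -0.586, -0.003, 0.002]
ft_force: [-6.1, -2.0, 1.2]
width: 0.0002
```

```bash
python3 - <<'E'
from h import *
from bench import r,viewer
s=r.read_state(); show(s)
E
```

```text
t 11.225 cell mm [94.  -0.1 14.6] F cell [ 6.42 -0.05  1.18] w 0.2
 ang err [-0.42 -0.18  0.07]
```

apply_moves:
  increments:
    - {"xyz": [0,-1.0,0],"rotation": [0.4,0,0],"grip": 255}
    - {"xyz": [0,-1.2,0],"rotation": [0.4,0,0],"grip": 255}

```text
time: 11.48
ee_pos: [0.4058, -0.0543, 0.0144]
eef_rot: [0.81, -0.586, -0.002, -0.0]
ft_force: [-7.4, -2.9, 4.2]
width: 0.0002
```

```bash
python3 - <<'E'
from h import *
from bench import r,viewer
s=r.read_state(); show(s); print(np.linalg.norm(s["ft_force"]))
E
```

```text
t 11.475 cell mm [93.7 -0.1 14.4] F cell [7.97 0.43 4.2 ] w 0.2
 ang err [-0.11 -0.19  0.09]
9.019165026144139
```

apply_moves:
  increments:
    - {"xyz": [0,-1.5,-0.2],"rotation": [0.2,0,0],"grip": 255}
    - {"xyz": [0,-1.9,-0.2],"rotation": [0.2,0,0],"grip": 255}

```text
time: 11.72
ee_pos: [0.4061, -0.0541, 0.0143]
eef_rot: [0.81, -0.586, -0.002, -0.0]
ft_force: [-10.9, -4.5, 9.4]
width: 0.0004
```

```bash
python3 - <<'E'
from h import *
from bench import r,viewer
s=r.read_state(); show(s); print(np.linalg.norm(s["ft_force"]))
E
```

```text
t 11.725 cell mm [93.4 -0.1 14.3] F cell [11.74  0.86  9.36] w 0.4
 ang err [-0.09 -0.21  0.11]
15.045203467461587
```

apply_moves:
  increments:
    - {"xyz": [0,-1.9,-0.8],"rotation": [0.1,0,0],"grip": 255}

```text
time: 11.85
ee_pos: [0.406, -0.0541, 0.0145]
eef_rot: [0.81, -0.587, -0.003, 0.0]
ft_force: [-7.7, -4.7, -2.3]
width: 0.0006
```

```bash
python3 - <<'E'
from h import *
from bench import r,viewer
s=r.read_state(); show(s); print(np.linalg.norm(s["ft_force"]))
E
```

```text
t 11.85 cell mm [93.5 -0.1 14.5] F cell [ 8.79  2.02 -2.33] w 0.6
 ang err [-0.19 -0.24  0.14]
9.316481861557973
```

apply_moves:
  increments:
    - {"xyz": [0,-2.2,-0.6],"rotation": [0.2,0,0],"grip": 255}
    - {"xyz": [0,-2.5,-0.6],"rotation": [0.2,0,0],"grip": 255}

```text
time: 12.1
ee_pos: [0.4061, -0.0541, 0.0144]
eef_rot: [0.81, -0.587, -0.003, 0.0]
ft_force: [-11.4, -5.0, 6.3]
width: 0.0006
```

```bash
python3 - <<'E'
from h import *
from bench import r,viewer
s=r.read_state(); show(s); print(np.linalg.norm(s["ft_force"]))
E
```

```text
t 12.1 cell mm [93.4 -0.2 14.4] F cell [12.4   1.12  6.27] w 0.6
 ang err [-0.26 -0.28  0.18]
13.938819837950629
```

apply_moves:
  increments:
    - {"xyz": [0,-2.6,-0.8],"rotation": [0.2,0,0],"grip": 255}
    - {"xyz": [0,-2.9,-0.9],"rotation": [0.2,0,0],"grip": 255}

```text
time: 12.35
ee_pos: [0.4061, -0.054, 0.0144]
eef_rot: [0.809, -0.587, -0.004, 0.001]
ft_force: [-12.9, -5.5, 4.6]
width: 0.0006
```

```bash
python3 - <<'E'
from h import *
from bench import r,viewer
s=r.read_state(); show(s); print(np.linalg.norm(s["ft_force"]))
E
```

```text
t 12.35 cell mm [93.4 -0.2 14.4] F cell [13.95  1.15  4.55] w 0.6
 ang err [-0.37 -0.33  0.22]
14.719605175525386
```

apply_moves:
  increments:
    - {"xyz": [0,-3.1,-1.0],"rotation": [0.2,0,0],"grip": 255}
    - {"xyz": [0,-3.3,-1.1],"rotation": [0.2,0,0],"grip": 255}

```text
time: 12.6
ee_pos: [0.406, -0.054, 0.0145]
eef_rot: [0.809, -0.588, -0.005, 0.002]
ft_force: [-12.5, -6.5, 5.2]
width: 0.0006
```

```bash
python3 - <<'E'
from h import *
from bench import r,viewer
s=r.read_state(); show(s); print(np.linalg.norm(s["ft_force"]))
E
```

```text
t 12.6 cell mm [93.4 -0.3 14.5] F cell [13.95  2.26  5.16] w 0.6
 ang err [-0.52 -0.39  0.27]
15.043304254814784
```

apply_moves:
  increments:
    - {"xyz": [0,-3.3,-1.1],"rotation": [0.4,0.1,-0.1],"grip": 255}
    - {"xyz": [0,-3.6,-1.2],"rotation": [0.4,0.1,-0.1],"grip": 255}

```text
time: 12.85
ee_pos: [0.4061, -0.054, 0.0145]
eef_rot: [0.809, -0.587, -0.005, 0.002]
ft_force: [-13.8, -6.0, 3.5]
width: 0.0003
```

```bash
python3 - <<'E'
from h import *
from bench import r,viewer
s=r.read_state(); show(s); print(np.linalg.norm(s["ft_force"]))
E
```

```text
t 12.85 cell mm [93.4 -0.2 14.5] F cell [15.01  1.36  3.53] w 0.3
 ang err [-0.49 -0.34  0.23]
15.47464382654445
```

apply_moves:
  increments:
    - {"xyz": [0,-3.7,-1.2],"rotation": [0.2,0,0],"grip": 255}
    - {"xyz": [0,-3.7,-1.2],"rotation": [0.2,0,0],"grip": 255}
    - {"xyz": [0,-3.8,-1.2],"rotation": [0.3,0,0],"grip": 255}

```text
time: 13.22
ee_pos: [0.4061, -0.0539, 0.0145]
eef_rot: [0.809, -0.588, -0.006, 0.002]
ft_force: [-14.2, -6.1, 5.2]
width: 0.0004
```

```bash
python3 - <<'E'
from h import *
from bench import r,viewer
s=r.read_state(); show(s); print(np.linalg.norm(s["ft_force"]))
E
```

```text
t 13.225 cell mm [93.3 -0.3 14.5] F cell [15.42  1.35  5.17] w 0.4
 ang err [-0.59 -0.41  0.29]
16.324502587953653
```

apply_moves:
  increments:
    - {"xyz": [0,-4.1,-1.4],"rotation": [0.3,0,0],"grip": 255}
    - {"xyz": [0,-4.1,-1.4],"rotation": [0.3,0,0],"grip": 255}

```text
time: 13.48
ee_pos: [0.4061, -0.0539, 0.0145]
eef_rot: [0.809, -0.588, -0.007, 0.003]
ft_force: [-14.9, -6.6, 5.3]
width: 0.0003
```

```bash
python3 - <<'E'
from h import *
from bench import r,viewer
s=r.read_state(); show(s); print(np.linalg.norm(s["ft_force"]))
c=viewer.camera("wrist");cv2.imwrite("pics/wrist10.png",c["img"]);pickle.dump(c,open("c10.pkl","wb"))
P=cloud(c,200,360,0,226,True).reshape(-1,3);Q=w2c(P)*1000
m=(Q[:,2]>70)&(Q[:,2]<77)&(Q[:,0]>25)&(Q[:,0]<90)&(abs(Q[:,1])<15);print(np.percentile(Q[m],[1,50,99],axis=0).round(1))
E
```

```text
t 13.475 cell mm [93.4 -0.3 14.5] F cell [16.25  1.55  5.3 ] w 0.3
 ang err [-0.73 -0.48  0.35]
17.165129543419063
[[37.6 -7.8 70.8]
 [38.7  1.3 73. ]
 [39.7 10.1 74.5]]
```

View pics/wrist10.png

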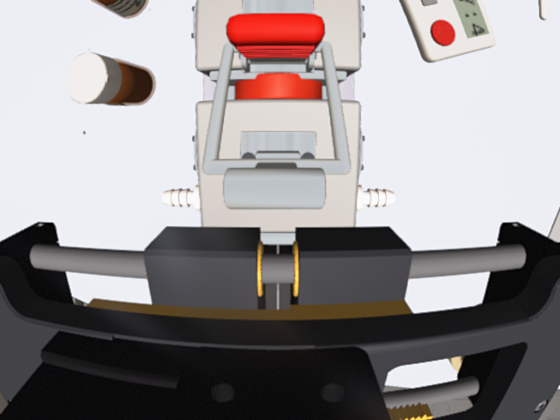

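Ring push held at 15–16 N, and the keeper is now near cell x ≈ 46. I back off, rise and open.

apply_moves:
  increments:
    - {"xyz": [0,2,0],"rotation": [0.7,0.4,-0.3],"grip": 255}
    - {"xyz": [0,5,-1],"rotation": [0.7,0.4,-0.3],"grip": 255}
    - {"xyz": [0,6,-40],"rotation": [0.7,0.4,-0.3],"grip": 255}
    - {"xyz": [0,6,-85],"rotation": [0.7,0.4,-0.3],"grip": 120}
    - {"xyz": [0,0,-125],"rotation": [0.7,0.4,-0.3],"grip": 0}

```text
time: 14.15
ee_pos: [0.4085, -0.0541, 0.1416]
eef_rot: [0.81, -0.586, 0.0, -0.001]
ft_force: [0.1, -0.1, -0.6]
width: 0.0134
```

apply_moves:
  increments:
    - {"xyz": [0,-5,-12],"rotation": [0,0,0],"grip": 0}
    - {"xyz": [0,-5,-12],"rotation": [0,0,0],"grip": 0}

```text
time: 14.4
ee_pos: [0.4141, -0.0524, 0.1541]
eef_rot: [0.811, -0.586, 0.001, -0.001]
ft_force: [-0.7, 0.3, -0.5]
width: 0.0323
```

```bash
python3 - <<'E'
from h import *
from bench import r,viewer
s=r.read_state(); show(s); print(plan(s,[37,.5,138]))
c=viewer.camera("wrist");cv2.imwrite("pics/wrist11.png",c["img"]);pickle.dump(c,open("c11.pkl","wb"))
P=cloud(c,200,360,0,226,True).reshape(-1,3);Q=w2c(P)*1000
def st(n,m): print(n,m.sum(),np.percentile(Q[m],[1,50,99],axis=0).round(1).tolist())
b=(abs(Q[:,1])<30)&(Q[:,0]>-20)&(Q[:,0]<90)
st("hook",b&(Q[:,2]>70)&(Q[:,2]<77)&(Q[:,0]>30))
st("roll",b&(Q[:,2]>139)&(Q[:,0]>20))
for z in range(75,140,6): st(z,b&(Q[:,2]>=z)&(Q[:,2]<z+6))
E
```

```text
t 14.4 cell mm [ 85.2   0.7 154.1] F cell [ 0.54 -0.53 -0.48] w 32.3
 ang err [0.18 0.03 0.  ]
(array([ -0.24150088, -48.17336613,  16.23045179]), array([-0.17744828, -0.02645161, -0.00082125]))
hook 21 [[48.6, -7.2, 71.4], [48.7, 0.9, 72.9], [48.8, 9.1, 74.0]]
roll 377 [[32.5, -7.4, 141.7], [36.0, 1.1, 145.3], [40.0, 10.1, 147.3]]
75 54 [[-7.2, -13.3, 75.8], [-5.5, -1.0, 77.9], [4.3, 15.5, 80.9]]
81 73 [[-4.7, -16.7, 81.3], [-3.2, 1.8, 86.0], [0.6, 19.6, 86.9]]
87 95 [[-3.9, -17.3, 87.0], [0.1, -1.3, 88.8], [5.0, 19.4, 92.9]]
93 83 [[4.2, -17.7, 93.0], [8.1, -14.0, 96.1], [12.9, 20.4, 99.0]]
99 101 [[-2.5, -17.9, 99.1], [14.2, -7.5, 101.9], [18.6, 20.1, 104.8]]
105 117 [[-3.3, -17.6, 105.3], [20.7, -8.0, 108.4], [25.0, 20.2, 110.9]]
111 113 [[-1.1, -17.8, 111.1], [27.6, 10.8, 114.2], [31.8, 19.9, 116.8]]
117 209 [[30.3, -17.4, 117.2], [34.9, -9.1, 120.7], [37.7, 19.6, 122.9]]
123 27 [[7.4, -7.1, 124.0], [7.5, 1.1, 128.0], [28.2, 12.2, 128.8]]
129 328 [[1.2, -9.0, 130.8], [4.0, 1.1, 133.2], [7.1, 11.9, 134.8]]
135 1 [[3.4, 4.2, 135.5], [3.4, 4.2, 135.5], [3.4, 4.2, 135.5]]
```

View pics/wrist11.png

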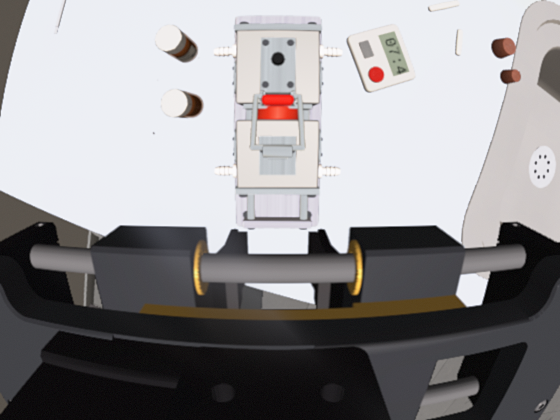

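The half stays put, with the hook lip end at 48.7 so the keeper is about 46.2. The roll is at (36.2, 1, 143.5). I go over it with the gripper opening.

apply_moves:
  increments:
    - {"xyz": [0,-8,0],"rotation": [-0.1,0,0],"grip": 0}
    - {"xyz": [0,-16,0],"rotation": [-0.1,0,0],"grip": 0}
    - {"xyz": [0,-28,0],"rotation": [-0.1,0,0],"grip": 0}
    - {"xyz": [0,-42,5],"rotation": [-0.1,0,0],"grip": 0}
    - {"xyz": [0,-48.5,12],"rotation": [-0.1,0,0],"grip": 0}

```text
time: 15.08
ee_pos: [0.4602, -0.0366, 0.1406]
eef_rot: [0.811, -0.585, -0.001, -0.0]
ft_force: [-0.7, 0.1, 0.8]
width: 0.0842
```

```bash
python3 - <<'E'
from h import *
from bench import r,viewer
s=r.read_state(); show(s); print(plan(s,[36.2,.5,110]))
E
```

```text
t 15.075 cell mm [ 36.5   0.2 140.6] F cell [ 0.6  -0.28  0.77] w 84.2
 ang err [-0.01 -0.08 -0.03]
(array([ 0.34906824, -0.35489874, 30.5929665 ]), array([0.01423323, 0.07678113, 0.02560658]))
```

apply_moves:
  increments:
    - {"xyz": [0.3,0,10],"rotation": [0,0,0],"grip": 60}
    - {"xyz": [0.3,0,20],"rotation": [0,0,0],"grip": 100}
    - {"xyz": [0.3,0,30],"rotation": [0,0,0],"grip": 140}
    - {"xyz": [0.3,0,30.5],"rotation": [0,0,0],"grip": 170}
    - {"xyz": [0.3,0,30.5],"rotation": [0,0,0],"grip": 180}

```text
time: 15.7
ee_pos: [0.4603, -0.0369, 0.1103]
eef_rot: [0.811, -0.586, -0.0, -0.0]
ft_force: [0.2, 0.5, 0.2]
width: 0.0451
```

```bash
python3 - <<'E'
from h import *
from bench import r,viewer
s=r.read_state(); show(s)
c=viewer.camera("scene");cv2.imwrite("pics/sc12.png",cv2.resize(c["img"][130:280,250:430],None,fx=4,fy=4,interpolation=cv2.INTER_CUBIC))
c=viewer.camera("side");cv2.imwrite("pics/sd12.png",cv2.resize(c["img"][130:280,250:430],None,fx=4,fy=4,interpolation=cv2.INTER_CUBIC))
E
```

```text
t 15.7 cell mm [ 36.5   0.5 110.3] F cell [-0.39 -0.42  0.16] w 45.1
 ang err [-0.   -0.07 -0.02]
```

View pics/sc12.png

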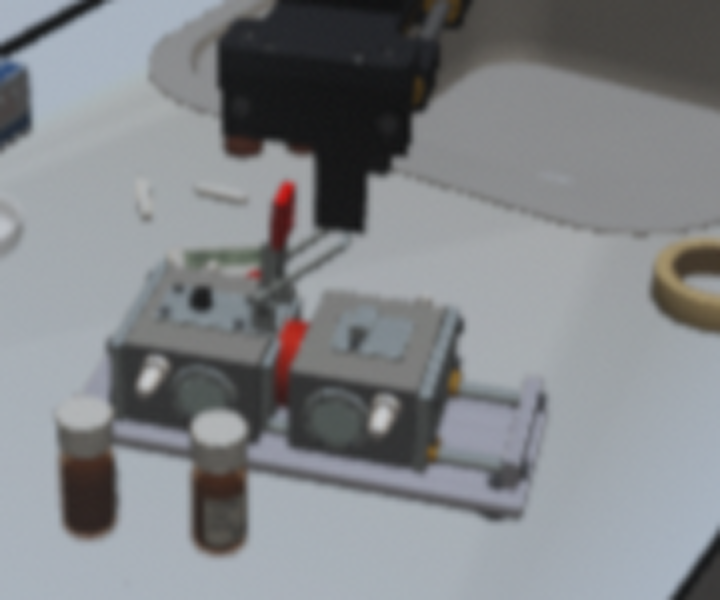

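View pics/sd12.png

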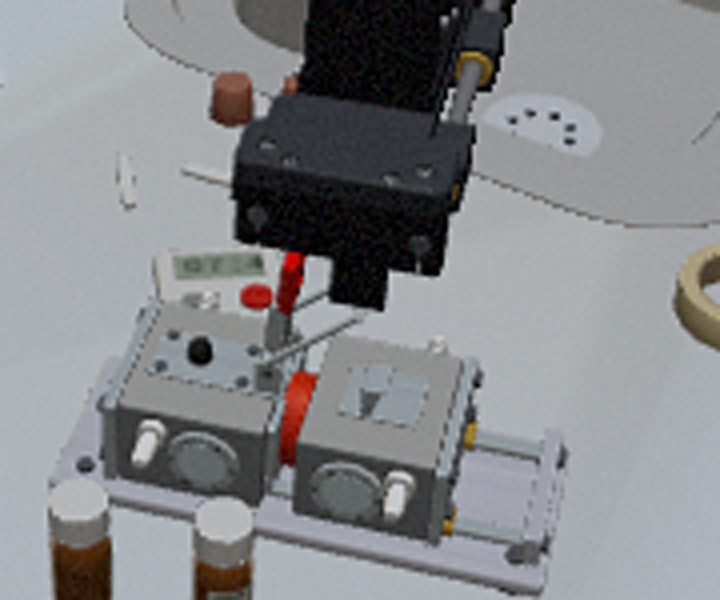

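Finger is at (340,205) in scene, straddling the roll above the loop's bar, and the half bears on the red ring. I close on the roll.

apply_moves:
  increments:
    - {"xyz": [0,0,0],"rotation": [0,0,0],"grip": 230}
    - {"xyz": [0,0,0],"rotation": [0,0,0],"grip": 230}
    - {"xyz": [0,0,0],"rotation": [0,0,0],"grip": 230}
    - {"xyz": [0,0,0],"rotation": [0,0,0],"grip": 230}
  squeeze: 20

```text
time: 16.3
ee_pos: [0.4604, -0.0369, 0.1106]
eef_rot: [0.811, -0.586, -0.0, -0.0]
ft_force: [-1.0, 0.8, 1.6]
width: 0.0172
```

```bash
python3 - <<'E'
from h import *
from bench import r,viewer
s=r.read_state(); show(s)
E
```

```text
t 16.3 cell mm [ 36.4   0.6 110.6] F cell [ 0.67 -1.11  1.64] w 17.2
 ang err [ 0.01 -0.05 -0.02]
```

```bash
cat >> h.py <<'E'
def pin(a): return np.array([-8.9*np.cos(a)-1.1*np.sin(a), 8.9*np.sin(a)-1.1*np.cos(a)+76])
def barroll(a,th):
    p=pin(a); u=np.array([np.cos(th),np.sin(th)]); n=np.array([-u[1],u[0]])
    return p+51.3*u, p+67.1*u+16.5*n
def inv(roll):
    from scipy.optimize import fsolve
    best=None
    for a0 in (1.2,1.6,2.0,2.4):
      for t0 in (-.3,.2,.7):
        s,_,ok,_=fsolve(lambda q:barroll(q[0],q[1])[1]-roll,[a0,t0],full_output=True)
        if ok==1 and .3<s[0]<3.2 and -1<s[1]<1.3: return s
def bar2(bar,lo=1.0,hi=2.75):
    "a,theta for bar pos: scan lever angle"
    A=np.linspace(lo,hi,2000); D=np.array([np.linalg.norm(bar-pin(a)) for a in A])-51.3
    i=np.where(np.sign(D[1:])!=np.sign(D[:-1]))[0]
    return [(A[k],np.arctan2(*(bar-pin(A[k]))[::-1])) for k in i]
E
python3 - <<'E'
from h import *
print("now",inv(np.array([36.3,143.8])))
for b in [(58,110),(57,95),(56,85),(54.5,78),(53.5,74),(53,70),(53,66),(50,66),(48,66),(47.5,66)]:
    for a,t in bar2(np.array(b,float)):
        print(b,"a %.2f th %.2f"%(a,t),"roll",barroll(a,t)[1].round(1),"ee z",(barroll(a,t)[1][1]-33).round(1))
E
```

```text
now [1.70036311 0.77757677]
(56, 85) a 2.25 th 0.03 roll [ 71.4 101.9] ee z 68.9
(54.5, 78) a 2.10 th -0.12 roll [72.2 92.5] ee z 59.5
(53.5, 74) a 2.06 th -0.20 roll [72.3 87. ] ee z 54.0
(53, 70) a 2.12 th -0.28 roll [72.7 81.5] ee z 48.5
(53, 66) a 2.26 th -0.35 roll [73.5 76.1] ee z 43.1
(50, 66) a 1.94 th -0.37 roll [70.7 75.6] ee z 42.6
(48, 66) a 1.73 th -0.38 roll [68.8 75.5] ee z 42.5
(47.5, 66) a 1.67 th -0.38 roll [68.3 75.5] ee z 42.5
```

```bash
python3 - <<'E'
from h import *
s0=barroll(1.70,.777)[1]
for a,t in [(1.75,.65),(1.82,.52),(1.9,.4),(2.0,.28),(2.1,.15),(2.2,.05),(2.25,-.0),(2.25,-.08),(2.2,-.16),(2.2,-.24),(2.22,-.3),(2.26,-.35)]:
    b,rl=barroll(a,t); print(a,t,"bar",b.round(1),"roll",rl.round(1),"d from start: y %.1f z %.1f"%(rl[0]-s0[0],-(rl[1]-s0[1])))
E
```

```text
1.75 0.65 bar [ 41.3 116. ] roll [ 43.9 138.7] d from start: y 7.6 z 5.1
1.82 0.52 bar [ 45.6 110.4] roll [ 51.2 132.6] d from start: y 14.8 z 11.2
1.9 0.4 bar [ 49.1 104.8] roll [ 57.2 126.1] d from start: y 20.9 z 17.7
2.0 0.28 bar [52.  98.7] roll [ 62.6 119. ] d from start: y 26.3 z 24.8
2.1 0.15 bar [54.3 91.9] roll [ 67.4 110.6] d from start: y 31.1 z 33.2
2.2 0.05 bar [55.6 86.4] roll [ 70.5 103.7] d from start: y 34.2 z 40.1
2.25 -0.0 bar [56.  83.6] roll [ 71.8 100.1] d from start: y 35.5 z 43.7
2.25 -0.08 bar [55.9 79.5] roll [72.9 94.7] d from start: y 36.6 z 49.1
2.2 -0.16 bar [55.  75.7] roll [73.2 89.4] d from start: y 36.9 z 54.3
2.2 -0.24 bar [54.2 71.6] roll [73.4 83.9] d from start: y 37.1 z 59.9
2.22 -0.3 bar [53.5 68.6] roll [73.5 79.7] d from start: y 37.2 z 64.1
2.26 -0.35 bar [53. 66.] roll [73.5 76.1] d from start: y 37.2 z 67.7
```

apply_moves:
  increments:
    - {"xyz": [0,7.5,5],"rotation": [0,0,0],"grip": 230}
    - {"xyz": [0,15,11],"rotation": [0,0,0],"grip": 230}
    - {"xyz": [0,21,17.5],"rotation": [0,0,0],"grip": 230}
    - {"xyz": [0,26.5,25],"rotation": [0,0,0],"grip": 230}
    - {"xyz": [0,31,33],"rotation": [0,0,0],"grip": 230}

```text
time: 16.92
ee_pos: [0.4305, -0.0467, 0.077]
eef_rot: [0.811, -0.586, -0.0, -0.0]
ft_force: [1.6, 1.6, -0.0]
width: 0.0175
```

```bash
python3 - <<'E'
from h import *
from bench import r,viewer
s=r.read_state(); show(s)
c=viewer.camera("side");cv2.imwrite("pics/sd13.png",cv2.resize(c["img"][130:280,250:430],None,fx=4,fy=4,interpolation=cv2.INTER_CUBIC))
E
```

```text
t 16.925 cell mm [67.9  0.5 77. ] F cell [-2.02 -0.99 -0.04] w 17.5
 ang err [-0.   -0.05 -0.02]
```

View pics/sd13.png

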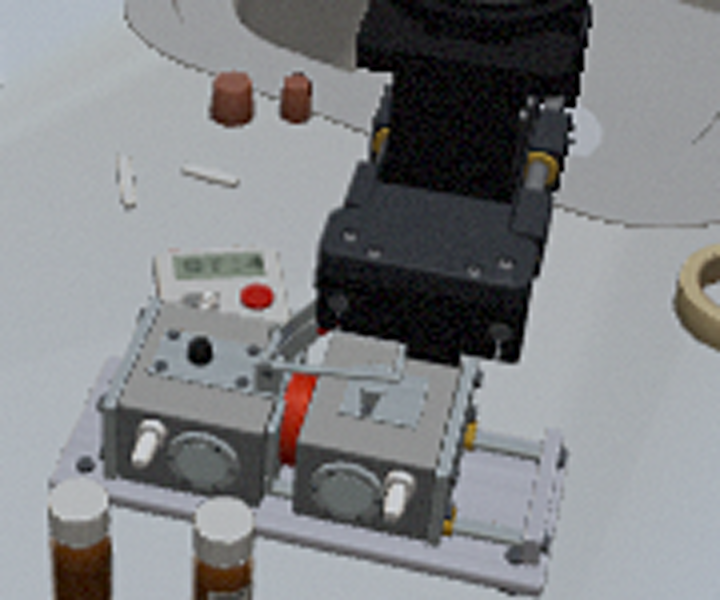

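apply_moves:
  increments:
    - {"xyz": [0,3,6.5],"rotation": [0,0,0],"grip": 230}
    - {"xyz": [0,4.2,10.5],"rotation": [0,0,0],"grip": 230}
    - {"xyz": [0,5.2,15.5],"rotation": [0,0,0],"grip": 230}
    - {"xyz": [0,5.5,19],"rotation": [0,0,0],"grip": 230}

```text
time: 17.48
ee_pos: [0.424, -0.0487, 0.0566]
eef_rot: [0.811, -0.586, -0.001, 0.0]
ft_force: [-1.8, 0.2, 1.0]
width: 0.0174
```

```bash
python3 - <<'E'
from h import *
from bench import r,viewer
s=r.read_state(); show(s)
c=viewer.camera("wrist");cv2.imwrite("pics/w14.png",c["img"])
cv2.imwrite("pics/w14z.png",cv2.resize(c["img"][60:235,190:365],None,fx=3.4,fy=3.4,interpolation=cv2.INTER_CUBIC))
c=viewer.camera("side");cv2.imwrite("pics/sd14.png",cv2.resize(c["img"][200:270,300:400],None,fx=7,fy=7,interpolation=cv2.INTER_CUBIC))
E
```

```text
t 17.475 cell mm [74.7  0.4 56.6] F cell [ 1.65 -0.73  1.  ] w 17.4
 ang err [-0.12 -0.09 -0.01]
```

View pics/w14z.png

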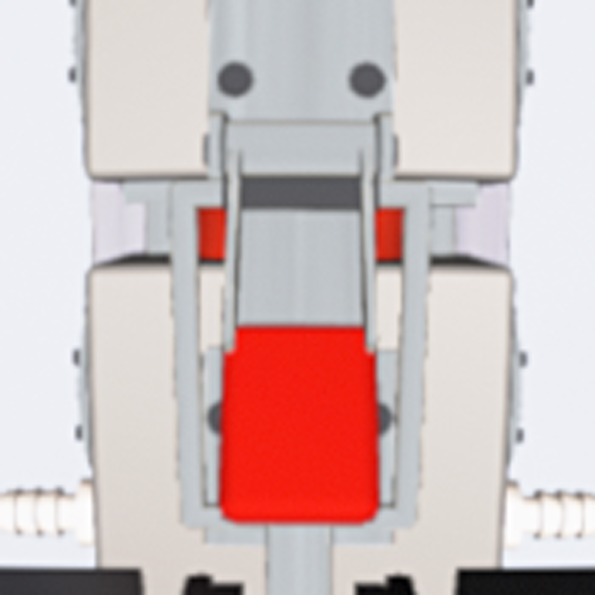

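View pics/sd14.png

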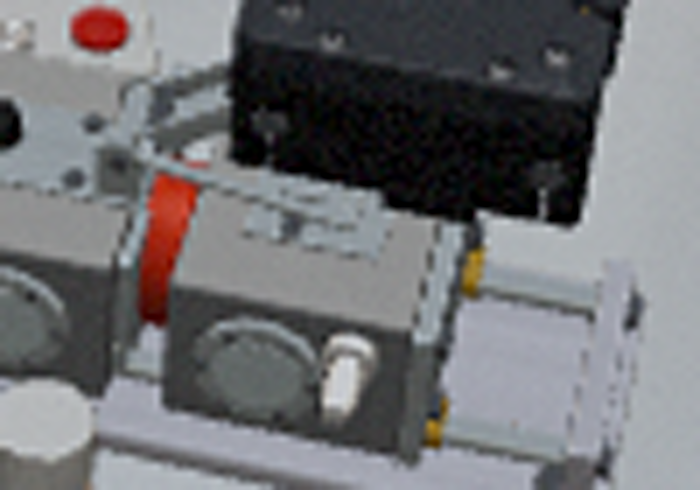

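apply_moves:
  increments:
    - {"xyz": [0,-0.5,4],"rotation": [0.1,0,0],"grip": 230}
    - {"xyz": [0,-1,8],"rotation": [0.1,0,0],"grip": 230}
    - {"xyz": [0,-1,11],"rotation": [0.1,0,0],"grip": 230}

```text
time: 17.95
ee_pos: [0.4243, -0.0485, 0.045]
eef_rot: [0.811, -0.586, -0.001, 0.0]
ft_force: [-3.5, -1.3, 1.0]
width: 0.017
```

```bash
python3 - <<'E'
from h import *
from bench import r,viewer
s=r.read_state(); show(s); e=w2c(s["ee_pos"])*1000
q=inv(np.array([e[0],e[2]+33])); print(q, barroll(*q)[0] if q is not None else "")
E
```

```text
t 17.95 cell mm [74.3  0.3 45. ] F cell [3.73 0.17 1.01] w 17.0
 ang err [-0.09 -0.12  0.01]
[ 2.34502285 -0.31493563] [54.21297216 67.24179661]
```

```bash
python3 - <<'E'
from h import *
from bench import r,viewer
c=viewer.camera("wrist")
cv2.imwrite("pics/w15z.png",cv2.resize(c["img"][60:235,190:365],None,fx=3.4,fy=3.4,interpolation=cv2.INTER_CUBIC))
P=cloud(c,200,360,0,235,True).reshape(-1,3);Q=w2c(P)*1000
def st(n,m): print(n,m.sum(),np.percentile(Q[m],[1,50,99],axis=0).round(1).tolist() if m.sum() else "")
b=(abs(Q[:,1])>13.5)&(abs(Q[:,1]-1)<20)&(Q[:,0]>-10)&(Q[:,2]>65)
for x in range(-10,70,5): st(x,b&(Q[:,0]>=x)&(Q[:,0]<x+5))
c=viewer.camera("scene");cv2.imwrite("pics/sc15.png",cv2.resize(c["img"][180:260,290:400],None,fx=6.5,fy=6.5,interpolation=cv2.INTER_CUBIC))
E
```

```text
-10 15 [[-7.6, 13.6, 75.7], [-6.3, 14.2, 79.7], [-5.3, 14.9, 80.5]]
-5 41 [[-4.9, 13.5, 76.9], [-2.4, 14.2, 81.0], [-0.1, 15.4, 82.5]]
0 122 [[0.3, -17.3, 78.3], [4.0, 14.4, 83.1], [5.0, 19.9, 84.9]]
5 202 [[5.3, -17.5, 80.8], [7.2, 14.4, 82.8], [10.0, 20.1, 84.6]]
10 172 [[10.0, -17.7, 79.1], [12.3, 16.5, 81.0], [14.7, 20.3, 83.2]]
15 181 [[15.1, -17.6, 77.2], [17.5, -13.8, 79.4], [19.9, 20.1, 81.0]]
20 163 [[20.0, -17.5, 75.7], [22.5, 16.4, 77.8], [25.0, 20.0, 79.7]]
25 159 [[25.0, -17.7, 74.2], [27.3, -13.7, 76.1], [29.9, 19.8, 77.9]]
30 157 [[30.1, -17.6, 69.1], [32.4, 14.7, 74.4], [35.0, 19.9, 76.4]]
35 501 [[35.3, -18.9, 70.8], [36.1, 14.8, 146.1], [39.7, 20.8, 151.3]]
40 161 [[40.0, -17.6, 65.1], [42.4, 14.9, 71.0], [44.9, 19.6, 73.1]]
45 128 [[45.1, -17.5, 67.6], [47.5, -13.8, 69.4], [49.9, 19.7, 71.2]]
50 147 [[50.0, -17.5, 65.6], [52.4, 15.4, 67.9], [54.9, 19.7, 69.6]]
55 11 [[55.2, -16.6, 65.1], [55.3, 15.7, 67.2], [59.2, 18.1, 67.9]]
60 87 [[62.4, -16.1, 69.3], [62.8, 14.4, 73.9], [64.2, 18.2, 78.4]]
65 0
```

View pics/w15z.png

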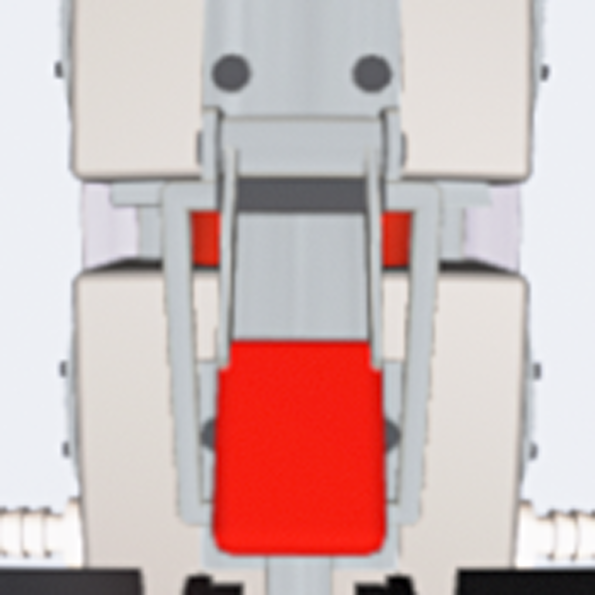

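View pics/sc15.png

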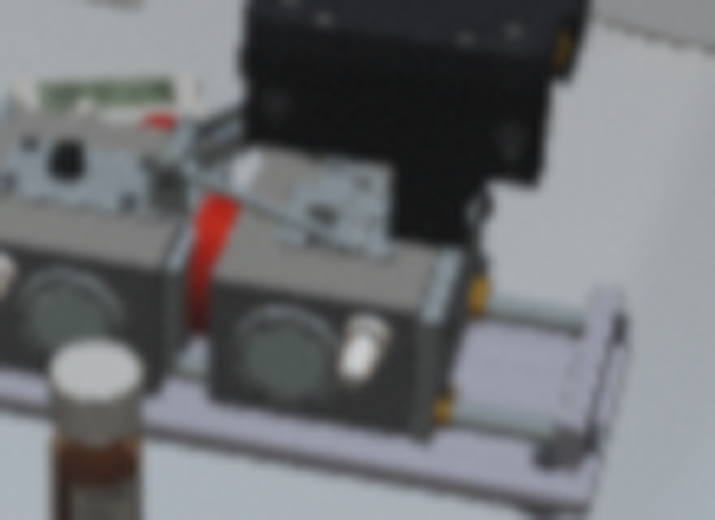

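The wire arm tops reach z ≈ 68 at x = 52, so the bar is low beyond the lip (about x 54, z 66–67). I draw it back under the lip in steps.

apply_moves:
  increments:
    - {"xyz": [0,-1.5,0.7],"rotation": [0.1,0,0],"grip": 230}
    - {"xyz": [0,-3,1],"rotation": [0.1,0,0],"grip": 230}
    - {"xyz": [0,-4,1.2],"rotation": [0.1,0,0],"grip": 230}

```text
time: 18.42
ee_pos: [0.4263, -0.0479, 0.0437]
eef_rot: [0.81, -0.586, -0.002, 0.001]
ft_force: [-12.2, -4.6, 8.7]
width: 0.017
```

```bash
cat > st.py <<'E'
from h import *
from bench import r,viewer
s=r.read_state(); show(s); e=w2c(s["ee_pos"])*1000
q=inv(np.array([e[0],e[2]+33])); print(q, barroll(*q)[0] if q is not None else "", "|F|",np.linalg.norm(s["ft_force"]))
E
python3 st.py
```

```text
t 18.425 cell mm [72.3  0.3 43.7] F cell [12.99  0.54  8.69] w 17.0
 ang err [-0.22 -0.14  0.04]
[ 2.10617602 -0.35034594] [51.77814143 66.60852442] |F| 15.634533625884055
```

```bash
cat > wl.py <<'E'
from h import *
from bench import r,viewer
import sys
c=viewer.camera("wrist")
cv2.imwrite(f"pics/{sys.argv[1]}.png",cv2.resize(c["img"][60:235,190:365],None,fx=3.4,fy=3.4,interpolation=cv2.INTER_CUBIC))
pickle.dump(c,open("clast.pkl","wb"))
P=cloud(c,200,360,0,235,True).reshape(-1,3);Q=w2c(P)*1000
def st(n,m): print(n,m.sum(),np.percentile(Q[m],[1,50,99],axis=0).round(1).tolist() if m.sum() else "")
b=(abs(abs(Q[:,1]-1)-17)<2.5)&(Q[:,0]>-10)&(Q[:,2]>65)&(Q[:,2]<90)
for x in range(30,68,4): st(x,b&(Q[:,0]>=x)&(Q[:,0]<x+4))
b=(abs(Q[:,1]-1)<14)&(Q[:,2]<85)&(Q[:,0]>25)
for x in range(28,68,3): st(("mid",x),b&(Q[:,0]>=x)&(Q[:,0]<x+3))
E
python3 wl.py w16
```

```text
30 123 [[30.1, -17.4, 72.5], [32.0, 16.0, 74.5], [33.9, 19.9, 76.0]]
34 117 [[34.1, -17.5, 71.4], [36.0, 16.1, 73.0], [37.9, 19.8, 74.6]]
38 117 [[38.1, -17.4, 65.3], [40.1, -13.7, 71.5], [42.0, 19.6, 73.3]]
42 108 [[42.1, -17.6, 65.8], [43.9, 15.9, 70.2], [45.9, 19.8, 71.6]]
46 100 [[46.2, -17.3, 66.6], [48.2, 1.1, 68.6], [50.0, 19.5, 70.4]]
50 92 [[50.1, -17.7, 65.8], [51.6, 15.7, 67.3], [53.7, 19.7, 68.8]]
54 1 [[54.0, 18.8, 65.3], [54.0, 18.8, 65.3], [54.0, 18.8, 65.3]]
58 64 [[60.1, -16.1, 68.4], [60.5, 15.6, 72.9], [61.0, 18.2, 77.2]]
62 0 
66 0 
('mid', 28) 11 [[28.3, -12.8, 61.2], [29.4, -12.6, 62.1], [30.6, 15.0, 64.0]]
('mid', 31) 12 [[31.1, -12.8, 62.3], [32.5, 1.1, 63.8], [33.9, 14.9, 64.4]]
('mid', 34) 1 [[34.4, -12.8, 63.3], [34.4, -12.8, 63.3], [34.4, -12.8, 63.3]]
('mid', 37) 0 
('mid', 40) 0 
('mid', 43) 0 
('mid', 46) 0 
('mid', 49) 0 
('mid', 52) 0 
('mid', 55) 120 [[55.9, -12.5, 62.8], [57.3, 0.8, 69.0], [58.0, 14.8, 71.0]]
('mid', 58) 320 [[58.0, -12.8, 62.4], [59.6, 1.3, 64.6], [60.9, 14.9, 76.3]]
('mid', 61) 275 [[61.0, -12.3, 62.4], [62.0, 0.8, 64.6], [63.7, 14.3, 73.0]]
('mid', 64) 39 [[64.6, -7.5, 60.2], [65.5, 6.3, 61.4], [66.5, 9.6, 62.5]]
('mid', 67) 0
```

View pics/w16.png

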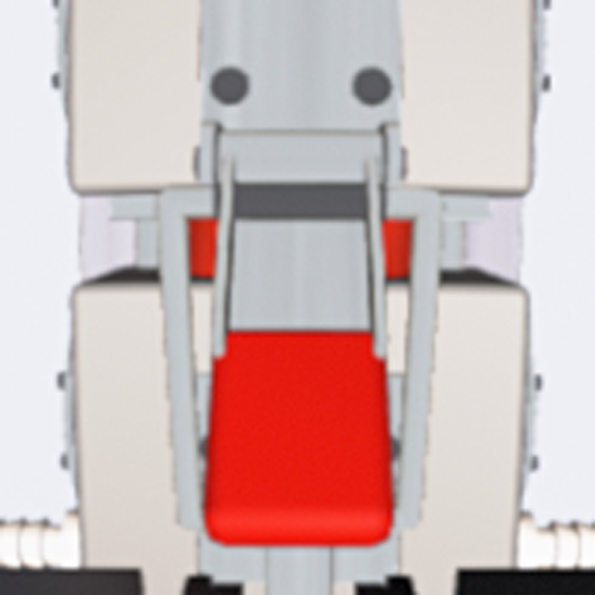

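apply_moves:
  increments:
    - {"xyz": [0,-0.5,-0.8],"rotation": [0.2,0,0],"grip": 230}

```text
time: 18.6
ee_pos: [0.4266, -0.0478, 0.0443]
eef_rot: [0.81, -0.586, -0.001, -0.001]
ft_force: [-3.0, -0.7, 0.6]
width: 0.0169
```

```bash
python3 st.py; python3 - <<'E'
from h import *
c=pickle.load(open("clast.pkl","rb"))
P=cloud(c,200,360,0,235,True).reshape(-1,3);Q=w2c(P)*1000;C=c["img"][0:235,200:360].reshape(-1,3).astype(int)
m=(C[:,2]>150)&(C[:,1]<60)&(Q[:,2]>80); S=Q[m]
for z in range(84,150,4):
    k=(S[:,2]>=z)&(S[:,2]<z+4)
    if k.sum(): print(z,k.sum(),S[k].min(0).round(1),S[k].max(0).round(1))
E
```

```text
t 18.6 cell mm [71.9  0.3 44.3] F cell [ 3.1  -0.34  0.59] w 16.9
 ang err [-0.04 -0.15  0.04]
[ 2.0576258  -0.34365756] [51.49186731 67.09594706] |F| 3.170635822591509
96 33 [19.4 -7.1 98.4] [ 20.3   8.6 100. ]
100 440 [ 19.2  -8.5 100. ] [ 24.5  10.9 104. ]
104 591 [ 20.9  -8.8 104. ] [ 28.5  11.2 108. ]
108 630 [ 25.3  -9.  108. ] [ 33.1  11.3 112. ]
112 681 [ 28.7  -9.1 112. ] [ 40.2  11.3 116. ]
116 791 [ 32.7  -8.8 116. ] [ 39.9  10.9 119.5]
```

apply_moves:
  increments:
    - {"xyz": [0,-1,0],"rotation": [0,0,0],"grip": 230}
    - {"xyz": [0,-2,0.1],"rotation": [0,0,0],"grip": 230}

```text
time: 18.85
ee_pos: [0.4278, -0.0473, 0.0439]
eef_rot: [0.81, -0.586, -0.002, 0.0]
ft_force: [-6.8, -2.3, 0.6]
width: 0.0169
```

```bash
python3 st.py
```

```text
t 18.85 cell mm [70.7  0.3 43.9] F cell [7.22 0.04 0.64] w 16.9
 ang err [-0.13 -0.17  0.05]
[ 1.92322598 -0.35492595] [50.14228909 66.90485118] |F| 7.249810207856139
```

apply_moves:
  increments:
    - {"xyz": [0,-1,0],"rotation": [0.1,0,0],"grip": 230}
    - {"xyz": [0,-1.3,0],"rotation": [0.1,0,0],"grip": 230}

```text
time: 19.1
ee_pos: [0.4287, -0.047, 0.0437]
eef_rot: [0.81, -0.586, -0.002, -0.0]
ft_force: [-5.3, -1.1, 0.9]
width: 0.0174
```

```bash
python3 st.py
```

```text
t 19.1 cell mm [69.7  0.3 43.7] F cell [ 5.36 -0.6   0.89] w 17.4
 ang err [-0.07 -0.18  0.06]
[ 1.81955823 -0.36006637] [49.13538471 66.82200988] |F| 5.467422157169389
```

apply_moves:
  increments:
    - {"xyz": [0,-1,0],"rotation": [0.1,0,0],"grip": 230}
    - {"xyz": [0,-1.3,0],"rotation": [0.1,0,0],"grip": 230}

```text
time: 19.35
ee_pos: [0.4297, -0.0467, 0.0436]
eef_rot: [0.81, -0.586, -0.001, -0.001]
ft_force: [-5.5, -1.8, 1.3]
width: 0.017
```

```bash
python3 st.py
```

```text
t 19.35 cell mm [68.7  0.3 43.6] F cell [ 5.75 -0.    1.32] w 17.0
 ang err [ 0.01 -0.19  0.06]
[ 1.70094051 -0.36276624] [48.02565154 66.76307889] |F| 5.898456473992915
```

apply_moves:
  increments:
    - {"xyz": [0,-1,0],"rotation": [0,0,0],"grip": 230}
    - {"xyz": [0,-1.3,0],"rotation": [0,0,0],"grip": 230}

```text
time: 19.6
ee_pos: [0.43, -0.0466, 0.0433]
eef_rot: [0.81, -0.586, -0.002, -0.0]
ft_force: [-9.8, -2.6, 4.1]
width: 0.0172
```

```bash
python3 st.py; python3 wl.py w17
```

```text
t 19.6 cell mm [68.4  0.3 43.3] F cell [10.11 -0.64  4.05] w 17.2
 ang err [-0.12 -0.2   0.08]
[ 1.67212492 -0.36642522] [47.70032674 66.58584231] |F| 10.913032762685502
30 118 [[30.0, -17.5, 71.9], [32.0, 16.0, 73.8], [33.9, 19.7, 75.6]]
34 113 [[34.0, -17.4, 70.3], [35.9, -13.7, 72.2], [38.0, 19.8, 73.9]]
38 114 [[38.1, -17.6, 65.4], [40.0, 1.0, 70.6], [41.9, 19.7, 72.0]]
42 103 [[42.0, -17.3, 65.2], [43.9, -13.8, 68.9], [45.9, 19.8, 70.6]]
46 87 [[46.1, -17.5, 65.5], [47.5, 16.0, 67.5], [49.9, 19.6, 69.0]]
50 0 
54 60 [[56.3, -16.2, 67.3], [56.7, 15.7, 72.1], [57.3, 18.1, 76.9]]
58 0 
62 0 
66 0 
('mid', 28) 0 
('mid', 31) 63 [[33.2, -12.8, 62.5], [33.6, -0.3, 63.9], [34.0, 14.4, 65.4]]
('mid', 34) 311 [[34.0, -12.8, 62.4], [35.4, 1.3, 63.8], [36.9, 14.9, 65.4]]
('mid', 37) 470 [[37.1, -12.8, 62.7], [38.5, 1.3, 66.1], [40.0, 14.8, 74.5]]
('mid', 40) 306 [[40.0, -12.9, 63.8], [41.4, 0.8, 72.7], [43.0, 14.8, 74.5]]
('mid', 43) 299 [[43.0, -12.5, 63.1], [44.5, 0.8, 72.7], [46.0, 14.6, 74.5]]
('mid', 46) 280 [[46.0, -12.8, 63.3], [47.2, 1.3, 72.5], [48.9, 14.8, 74.1]]
('mid', 49) 154 [[49.2, -12.7, 62.9], [51.1, 1.3, 67.0], [52.0, 14.8, 70.1]]
('mid', 52) 303 [[52.0, -12.7, 62.5], [53.5, 0.7, 64.4], [55.0, 14.6, 71.1]]
('mid', 55) 326 [[55.0, -12.9, 62.6], [56.7, 0.7, 64.8], [58.0, 14.8, 74.9]]
('mid', 58) 189 [[58.0, -12.4, 62.5], [58.5, 0.7, 64.5], [60.9, 14.2, 72.4]]
('mid', 61) 13 [[61.0, -7.4, 62.6], [61.2, 6.7, 63.9], [61.7, 9.3, 64.5]]
('mid', 64) 0 
('mid', 67) 0
```

View pics/w17.png

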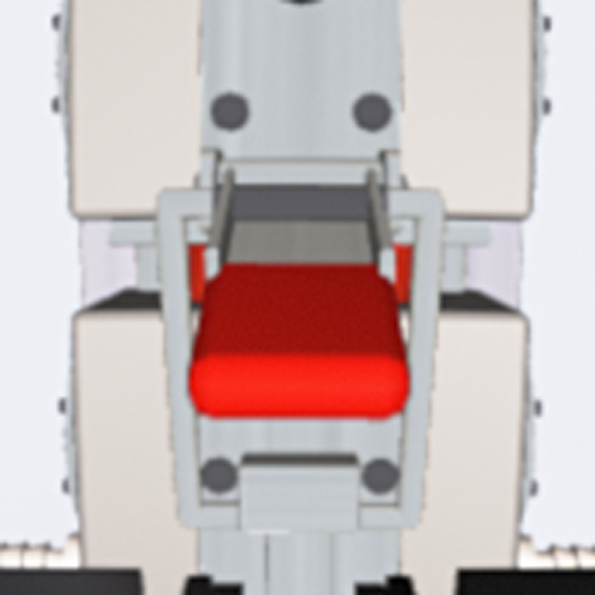

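The lip now covers the bar: in the picture it spans (245–360, 460–530) with the bar emerging either side at row 515. The force rises, so the bar is arriving at the post. I press a little more to confirm it is snug.

apply_moves:
  increments:
    - {"xyz": [0,-1.5,-0.3],"rotation": [0.1,0,0],"grip": 230}
    - {"xyz": [0,-1.8,-0.4],"rotation": [0.1,0,0],"grip": 230}

```text
time: 19.9
ee_pos: [0.4301, -0.0466, 0.0433]
eef_rot: [0.81, -0.586, -0.003, 0.0]
ft_force: [-10.2, -4.0, 3.7]
width: 0.0176
```

```bash
python3 st.py
```

```text
t 19.9 cell mm [68.2  0.2 43.3] F cell [10.91  0.64  3.71] w 17.6
 ang err [-0.21 -0.23  0.1 ]
[ 1.65684013 -0.3666617 ] [47.55896923 66.5705028 ] |F| 11.545647301656686
```

apply_moves:
  increments:
    - {"xyz": [0,-0.6,0],"rotation": [0.1,0,0],"grip": 225}
    - {"xyz": [0,-0.4,0],"rotation": [0.1,0,0],"grip": 170}
    - {"xyz": [0,-0.4,0],"rotation": [0.1,0,0],"grip": 130}
    - {"xyz": [0,-0.4,0],"rotation": [0.1,0,0],"grip": 100}
    - {"xyz": [0,-0.4,0],"rotation": [0.1,0,0],"grip": 100}

```text
time: 20.52
ee_pos: [0.4308, -0.0463, 0.0434]
eef_rot: [0.81, -0.586, -0.002, -0.001]
ft_force: [0.3, 0.4, -0.1]
width: 0.0483
```

```bash
python3 st.py; python3 wl.py w18 | grep -v mid
```

```text
t 20.525 cell mm [67.5  0.2 43.4] F cell [-0.44 -0.3  -0.15] w 48.3
 ang err [-0.08 -0.22  0.09]
[ 1.57582449 -0.36429155] [46.878274   66.62787337] |F| 0.5490857843396658
30 117 [[30.0, -17.7, 71.7], [32.0, -13.6, 73.7], [33.9, 19.7, 75.4]]
34 111 [[34.2, -17.3, 70.0], [36.1, -13.8, 72.0], [37.9, 20.0, 73.9]]
38 110 [[38.0, -17.5, 65.6], [40.0, 16.0, 70.5], [42.0, 19.6, 72.1]]
42 101 [[42.1, -17.4, 67.2], [44.1, -13.7, 68.9], [46.0, 19.8, 70.7]]
46 84 [[46.1, -17.6, 66.3], [47.6, 15.8, 67.8], [49.3, 19.7, 69.3]]
50 0 
54 0 
58 0 
62 0 
66 0
```

View pics/w18.png

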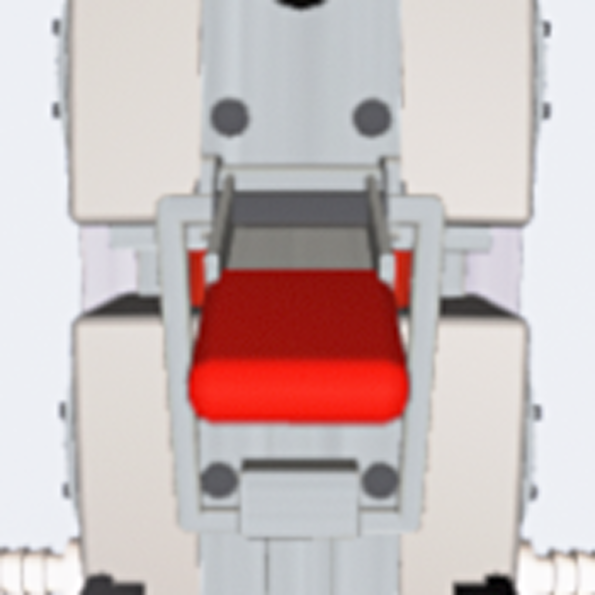

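The bar stayed under the lip after release. I rise, close the fingers and go to the +x side of the lever.

apply_moves:
  increments:
    - {"xyz": [0,0,-18],"rotation": [0,0.2,-0.1],"grip": 90}
    - {"xyz": [0,0,-40],"rotation": [0,0.2,-0.1],"grip": 255}
    - {"xyz": [0,-8,-50],"rotation": [0,0.2,-0.1],"grip": 255}
    - {"xyz": [0,-20,-50],"rotation": [0,0.2,-0.1],"grip": 255}
    - {"xyz": [0,-34,-50],"rotation": [0,0.2,-0.1],"grip": 255}

```text
time: 21.2
ee_pos: [0.4638, -0.0355, 0.0926]
eef_rot: [0.811, -0.586, -0.001, 0.001]
ft_force: [0.1, -0.9, -1.3]
width: 0.0243
```

```bash
python3 st.py; python3 - <<'E'
from h import *
from bench import r,viewer
c=viewer.camera("wrist");cv2.imwrite("pics/w19.png",c["img"])
c=viewer.camera("side");cv2.imwrite("pics/sd19.png",cv2.resize(c["img"][130:280,250:430],None,fx=4,fy=4,interpolation=cv2.INTER_CUBIC))
P=cloud(c,250,430,130,280).reshape(-1,3);Q=w2c(P)*1000;C=c["img"][130:280,250:430].reshape(-1,3).astype(int)
m=(C[:,2]>130)&(C[:,1]<60)&(Q[:,2]>95); S=Q[m]; print(S.min(0),S.max(0),np.median(S,0))
def P_(a,rr=44,o=5.5): return rr*np.array([-np.cos(a),np.sin(a)])+o*np.array([np.sin(a),np.cos(a)])+[0,76]
for a in (1.8,1.7,1.65,1.57,1.45,1.3,1.15,1.0,.85,.7,.55,.4,.3,.2,.1,0): print(a,P_(a).round(1),"ee",(P_(a)+[10,-25.5]).round(1))
E
```

```text
t 21.2 cell mm [32.8  0.4 92.6] F cell [ 0.21  0.87 -1.29] w 24.3
 ang err [-0.11 -0.05 -0.  ]
None  |F| 1.571644613960242Traceback (most recent call last):
  File "<stdin>", line 6, in <module>
    return umr_minimum(a, axis, None, out, keepdims, initial, where)
ValueError: zero-size array to reduction operation minimum which has no identity
```

View pics/sd19.png

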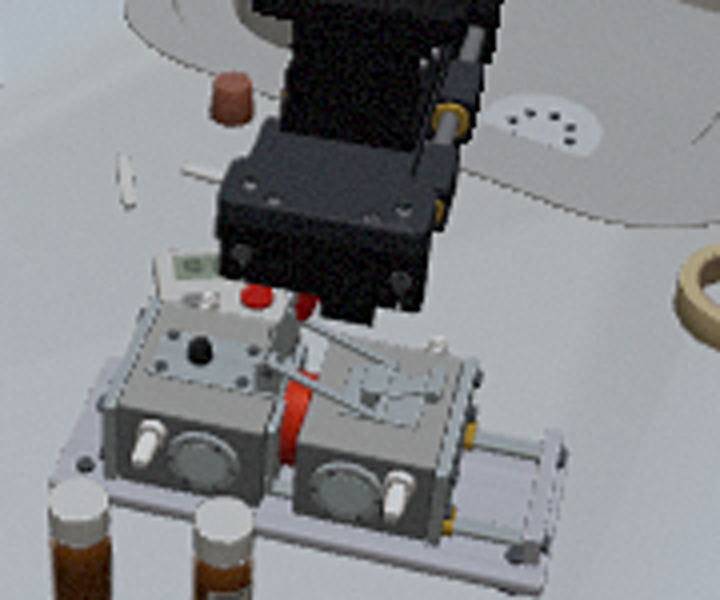

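```bash
python3 - <<'E'
from h import *
def P_(a,rr=44,o=5.5): return rr*np.array([-np.cos(a),np.sin(a)])+o*np.array([np.sin(a),np.cos(a)])+[0,76]
for a in (1.8,1.7,1.65,1.57,1.45,1.3,1.15,1.0,.85,.7,.55,.4,.3,.2,.1,0): print(a,P_(a).round(1),"ee",(P_(a)+[10,-25.5]).round(1), "d from (32.8,92.6): y %.1f z %.1f"%((P_(a)[0]+10-32.8),-(P_(a)[1]-25.5-92.6)))
E
```

```text
1.8 [ 15.4 117.6] ee [25.4 92.1] d from (32.8,92.6): y -7.4 z 0.5
1.7 [ 11.1 118.9] ee [21.1 93.4] d from (32.8,92.6): y -11.7 z -0.8
1.65 [  9.  119.4] ee [19.  93.9] d from (32.8,92.6): y -13.8 z -1.3
1.57 [  5.5 120. ] ee [15.5 94.5] d from (32.8,92.6): y -17.3 z -1.9
1.45 [  0.2 120.3] ee [10.2 94.8] d from (32.8,92.6): y -22.6 z -2.2
1.3 [ -6.5 119.9] ee [ 3.5 94.4] d from (32.8,92.6): y -29.3 z -1.8
1.15 [-13.  118.4] ee [-3.  92.9] d from (32.8,92.6): y -35.8 z -0.3
1.0 [-19.1 116. ] ee [-9.1 90.5] d from (32.8,92.6): y -41.9 z 2.1
0.85 [-24.9 112.7] ee [-14.9  87.2] d from (32.8,92.6): y -47.7 z 5.4
0.7 [-30.1 108.6] ee [-20.1  83.1] d from (32.8,92.6): y -52.9 z 9.5
0.55 [-34.6 103.7] ee [-24.6  78.2] d from (32.8,92.6): y -57.4 z 14.4
0.4 [-38.4  98.2] ee [-28.4  72.7] d from (32.8,92.6): y -61.2 z 19.9
0.3 [-40.4  94.3] ee [-30.4  68.8] d from (32.8,92.6): y -63.2 z 23.8
0.2 [-42.   90.1] ee [-32.   64.6] d from (32.8,92.6): y -64.8 z 28.0
0.1 [-43.2  85.9] ee [-33.2  60.4] d from (32.8,92.6): y -66.0 z 32.2
0 [-44.   81.5] ee [-34.  56.] d from (32.8,92.6): y -66.8 z 36.6
```

View pics/w19.png

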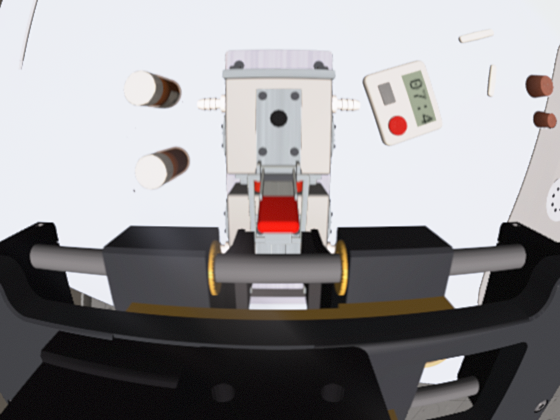

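apply_moves:
  increments:
    - {"xyz": [0,0,0],"rotation": [0,0,0],"grip": 255}
    - {"xyz": [0,-2,0],"rotation": [0,0,0],"grip": 255}
    - {"xyz": [0,-5,-0.5],"rotation": [0,0,0],"grip": 255}
    - {"xyz": [0,-8,-0.8],"rotation": [0,0,0],"grip": 255}
    - {"xyz": [0,-10,-1],"rotation": [0,0,0],"grip": 255}

```text
time: 21.92
ee_pos: [0.4736, -0.0319, 0.0937]
eef_rot: [0.811, -0.585, -0.001, 0.0]
ft_force: [-5.0, -2.2, 3.8]
width: 0.0005
```

apply_moves:
  increments:
    - {"xyz": [0,-1.5,0],"rotation": [0,0,0],"grip": 255}
    - {"xyz": [0,-3,-0.3],"rotation": [0,0,0],"grip": 255}
    - {"xyz": [0,-4.5,-0.6],"rotation": [0,0,0],"grip": 255}
    - {"xyz": [0,-6,-0.9],"rotation": [0,0,0],"grip": 255}

```text
time: 22.42
ee_pos: [0.479, -0.0301, 0.0945]
eef_rot: [0.811, -0.585, -0.002, 0.001]
ft_force: [-4.8, -2.4, 3.6]
width: 0.0005
```

```bash
python3 - <<'E'
from h import *
from bench import r
show(r.read_state())
E
```

```text
t 22.425 cell mm [16.6 -0.  94.5] F cell [5.28 0.77 3.58] w 0.5
 ang err [-0.17 -0.1  -0.06]
```

apply_moves:
  increments:
    - {"xyz": [0,-2.5,-0.2],"rotation": [0,0,0],"grip": 255}
    - {"xyz": [0,-5,-0.3],"rotation": [0,0,0],"grip": 255}
    - {"xyz": [0,-7.5,-0.3],"rotation": [0,0,0],"grip": 255}
    - {"xyz": [0,-10,-0.2],"rotation": [0,0,0],"grip": 255}

```text
time: 22.92
ee_pos: [0.4878, -0.0273, 0.0947]
eef_rot: [0.811, -0.585, -0.002, 0.001]
ft_force: [-7.9, -2.3, 6.4]
width: 0.0009
```

```bash
python3 - <<'E'
from h import *
from bench import r,viewer
show(r.read_state())
c=viewer.camera("side");cv2.imwrite("pics/sd20.png",cv2.resize(c["img"][130:280,250:430],None,fx=4,fy=4,interpolation=cv2.INTER_CUBIC))
E
```

```text
t 22.925 cell mm [ 7.4  0.1 94.7] F cell [ 8.25 -0.35  6.36] w 0.9
 ang err [-0.27 -0.1  -0.03]
```

View pics/sd20.png

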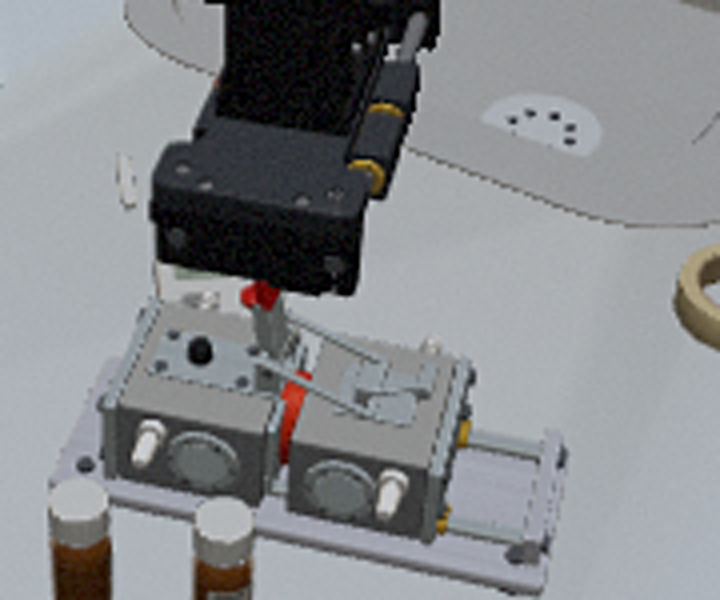

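apply_moves:
  increments:
    - {"xyz": [0,-3,-0.3],"rotation": [0.1,0,0],"grip": 255}
    - {"xyz": [0,-5.5,0],"rotation": [0.1,0,0],"grip": 255}
    - {"xyz": [0,-8,0.6],"rotation": [0.1,0,0],"grip": 255}
    - {"xyz": [0,-10.5,1.4],"rotation": [0.1,0,0],"grip": 255}

```text
time: 23.48
ee_pos: [0.4971, -0.0242, 0.093]
eef_rot: [0.811, -0.586, -0.002, 0.001]
ft_force: [-7.8, -2.1, 6.0]
width: 0.0004
```

```bash
python3 - <<'E'
from h import *
from bench import r,viewer
show(r.read_state())
E
```

```text
t 23.475 cell mm [-2.4  0.1 93. ] F cell [ 8.04 -0.44  6.  ] w 0.4
 ang err [-0.29 -0.11 -0.02]
```

apply_moves:
  increments:
    - {"xyz": [0,-3.5,0.9],"rotation": [0.1,0,0],"grip": 255}
    - {"xyz": [0,-6.5,2],"rotation": [0.1,0,0],"grip": 255}
    - {"xyz": [0,-9.5,3.5],"rotation": [0.1,0,0],"grip": 255}
    - {"xyz": [0,-12.5,5.3],"rotation": [0.1,0,0],"grip": 255}

```text
time: 23.98
ee_pos: [0.5086, -0.0205, 0.0876]
eef_rot: [0.811, -0.586, -0.002, 0.001]
ft_force: [-5.8, -2.0, 5.0]
width: 0.0007
```

```bash
python3 - <<'E'
from h import *
from bench import r,viewer
show(r.read_state())
c=viewer.camera("side");cv2.imwrite("pics/sd21.png",cv2.resize(c["img"][130:280,250:430],None,fx=4,fy=4,interpolation=cv2.INTER_CUBIC))
E
```

```text
t 23.975 cell mm [-14.4   0.2  87.6] F cell [6.17 0.11 4.98] w 0.7
 ang err [-0.25 -0.11 -0.  ]
```

View pics/sd21.png

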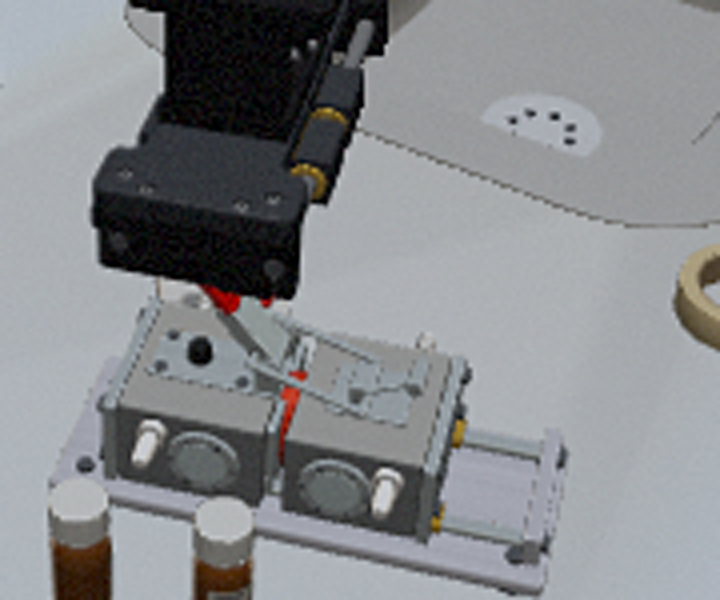

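The lever is now at about 0.85 rad, with the loop still hooked and the force around 8 N. I continue.

apply_moves:
  increments:
    - {"xyz": [0,-3,2],"rotation": [0.1,0,0],"grip": 255}
    - {"xyz": [0,-5.5,4.4],"rotation": [0.1,0,0],"grip": 255}
    - {"xyz": [0,-8,6.8],"rotation": [0.1,0,0],"grip": 255}
    - {"xyz": [0,-10.3,9.4],"rotation": [0.1,0,0],"grip": 255}

```text
time: 24.52
ee_pos: [0.5188, -0.0171, 0.0778]
eef_rot: [0.811, -0.586, -0.001, 0.0]
ft_force: [-2.3, -2.7, 1.7]
width: 0.0005
```

```bash
python3 - <<'E'
from h import *
from bench import r,viewer
show(r.read_state())
E
```

```text
t 24.525 cell mm [-25.2   0.1  77.8] F cell [3.04 1.82 1.71] w 0.5
 ang err [-0.13 -0.11 -0.01]
```

apply_moves:
  increments:
    - {"xyz": [0,-2,3],"rotation": [0,0,0],"grip": 255}
    - {"xyz": [0,-3.7,6],"rotation": [0,0,0],"grip": 255}
    - {"xyz": [0,-5.2,9],"rotation": [0,0,0],"grip": 255}
    - {"xyz": [0,-6.5,12.5],"rotation": [0,0,0],"grip": 255}
    - {"xyz": [0,-7.5,16],"rotation": [0,0,0],"grip": 255}

```text
time: 25.15
ee_pos: [0.526, -0.0146, 0.0615]
eef_rot: [0.811, -0.586, -0.001, 0.0]
ft_force: [0.6, 0.2, 0.8]
width: 0.0007
```

```bash
python3 - <<'E'
from h import *
from bench import r,viewer
show(r.read_state())
c=viewer.camera("side");cv2.imwrite("pics/sd22.png",cv2.resize(c["img"][130:280,250:430],None,fx=4,fy=4,interpolation=cv2.INTER_CUBIC))
E
```

```text
t 25.15 cell mm [-32.9  -0.   61.5] F cell [-0.59  0.01  0.76] w 0.7
 ang err [-0.12 -0.12 -0.01]
```

View pics/sd22.png

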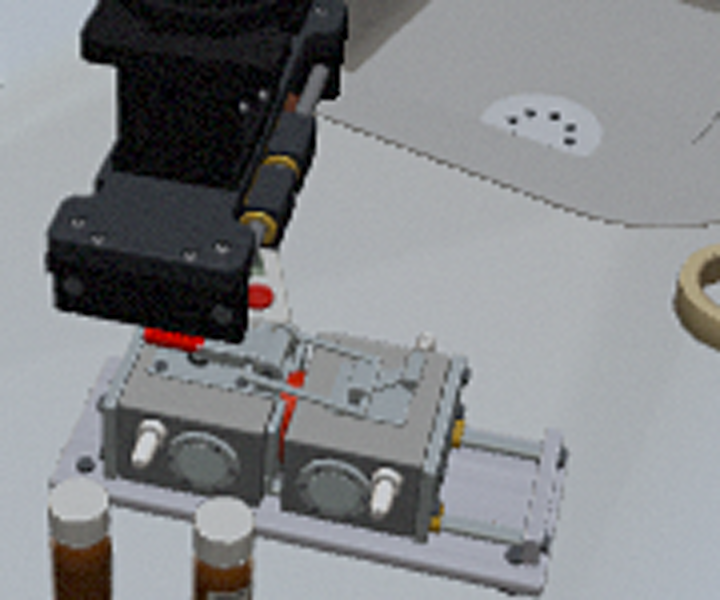

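The lever has snapped flat, with the red end at (175,338) and no force on the tool. I press gently once to confirm.

apply_moves:
  increments:
    - {"xyz": [0,0,1.5],"rotation": [0,0,0],"grip": 255}
    - {"xyz": [0,0,3],"rotation": [0,0,0],"grip": 255}
    - {"xyz": [0,0,4.3],"rotation": [0,0,0],"grip": 255}

```text
time: 25.58
ee_pos: [0.5259, -0.0146, 0.057]
eef_rot: [0.811, -0.586, -0.002, 0.0]
ft_force: [-4.6, -0.2, 12.5]
width: 0.0006
```

apply_moves:
  increments:
    - {"xyz": [0,0,0.7],"rotation": [0,0,0],"grip": 255}
    - {"xyz": [0,0,1.2],"rotation": [0,0,0],"grip": 255}

```text
time: 25.82
ee_pos: [0.5259, -0.0147, 0.057]
eef_rot: [0.811, -0.586, -0.001, 0.001]
ft_force: [-8.1, -0.1, 17.6]
width: 0.0003
```

It bears solidly at 18 N, so it is flat. I retract and check.

apply_moves:
  increments:
    - {"xyz": [0,0,-5],"rotation": [0,0,0],"grip": 255}
    - {"xyz": [0,10,-40],"rotation": [0,0,0],"grip": 255}
    - {"xyz": [0,45,-85],"rotation": [0,0,0],"grip": 255}
    - {"xyz": [0,95,-115],"rotation": [0,0,0],"grip": 255}
    - {"xyz": [0,120,-125],"rotation": [0,0,0],"grip": 255}

```text
time: 26.45
ee_pos: [0.4115, -0.0532, 0.1841]
eef_rot: [0.81, -0.586, 0.0, 0.001]
ft_force: [0.6, 0.3, -0.2]
width: 0.0002
```

```bash
python3 - <<'E'
from h import *
from bench import r,viewer
show(r.read_state())
c=viewer.camera("wrist");cv2.imwrite("pics/w23.png",cv2.resize(c["img"][10:235,150:420],None,fx=2.6,fy=2.6,interpolation=cv2.INTER_CUBIC))
P=cloud(c,200,360,0,226,True).reshape(-1,3);Q=w2c(P)*1000;C=c["img"][0:226,200:360].reshape(-1,3).astype(int)
def st(n,m): print(n,m.sum(),np.percentile(Q[m],[1,50,99],axis=0).round(1).tolist() if m.sum() else "")
st("red pad",(C[:,2]>150)&(C[:,1]<70)&(Q[:,2]>70)&(Q[:,0]<0)&(abs(Q[:,1])<30))
b=(abs(Q[:,1]-1)<9)&(Q[:,0]>30)&(Q[:,0]<90)
st("hook",b&(Q[:,2]>70.5)&(Q[:,2]<75)&(Q[:,0]<50)); st("roll",b&(Q[:,2]>77))
b=(abs(abs(Q[:,1]-1)-17)<2.5)&(Q[:,2]>65)&(Q[:,2]<90)
for x in range(30,52,4): st(x,b&(Q[:,0]>=x)&(Q[:,0]<x+4))
c=viewer.camera("side");cv2.imwrite("pics/sd23.png",cv2.resize(c["img"][180:290,250:410],None,fx=4.5,fy=4.5,interpolation=cv2.INTER_CUBIC))
E
```

```text
t 26.45 cell mm [ 88.    0.7 184.1] F cell [-0.69 -0.1  -0.17] w 0.2
 ang err [-0.04  0.06  0.06]
red pad 576 [[-56.3, -7.6, 79.1], [-44.6, 1.3, 81.2], [-32.8, 11.0, 83.2]]
hook 288 [[33.1, -7.2, 70.8], [39.6, 1.0, 73.1], [49.0, 9.2, 74.9]]
roll 185 [[51.2, -7.9, 77.0], [56.8, 1.0, 83.0], [61.3, 9.9, 85.3]]
30 32 [[30.4, -17.4, 68.1], [31.9, 1.1, 69.6], [33.4, 19.5, 71.4]]
34 38 [[34.2, -17.5, 65.8], [36.1, 0.6, 68.7], [37.9, 19.5, 70.4]]
38 43 [[38.0, -17.6, 66.7], [39.9, 15.9, 68.5], [41.8, 19.6, 69.5]]
42 1 [[45.8, 16.0, 65.6], [45.8, 16.0, 65.6], [45.8, 16.0, 65.6]]
46 0 
50 0
```

View pics/w23.png

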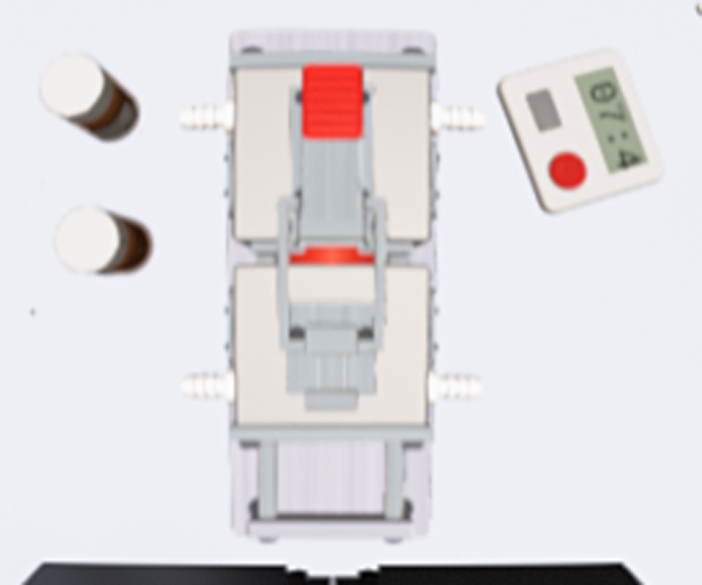

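View pics/sd23.png

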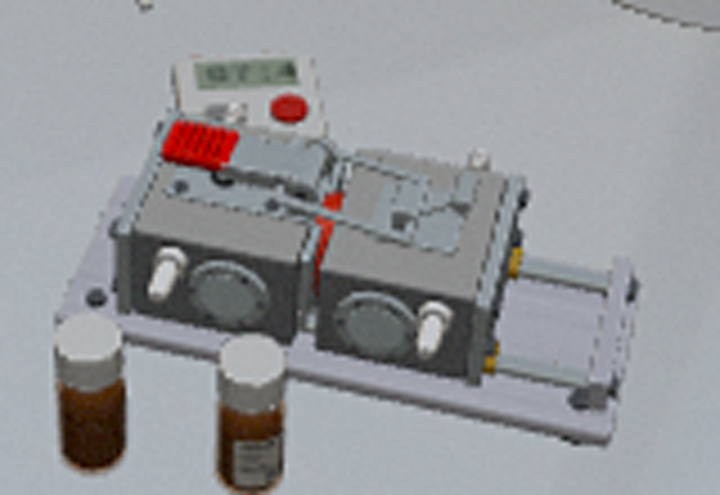

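Flat pad at (-44.6, 81.2) against an expected (-44, 81.5). The hook is home, the bar is under the lip, and the vials and timer are untouched. I hand the job in.

apply_moves:
  increments:
    - {"xyz": [0,0,0],"rotation": [0,0,0],"grip": 255}
    - {"xyz": [0,0,0],"rotation": [0,0,0],"grip": 255}

```text
time: 26.8
ee_pos: [0.4118, -0.0533, 0.1834]
eef_rot: [0.81, -0.586, -0.0, 0.001]
ft_force: [0.5, -0.4, 0.4]
width: 0.0005
```

```bash
python3 -c "
from bench import r
print(r.close_job())"
```

```text
the job is handed in; nothing more can be done
None
```

The cell is closed and latched, and I handed the job in at about 27 s; the hand-in gives no verdict. I pushed the sliding half onto the ring and held it at 15–16 N (17.2 N peak total at the wrist). I then hooked the loop, drew its bar back snug against the post at about 11 N, and pressed the lever down until it snapped flat.

**Last checks (pictures and wrist force):**
- **Lever:** flat, with the pad face at x −44.6, z 81.2 mm (nominal −44, 81.5). I pressed it once to confirm, reading 19 N total at most against the 25 N limit.
- **Bar:** it lies under the keeper's lip.
- **Half:** drawn home as far as the pictures show, with the keeper near x 40 mm.
- **Vials and timer:** never touched, and the pictures show them standing where they were.
- **Robot:** clear of everything.

**What disagreed or is not confirmed:**
- **Fingertip height:** the cameras put the fingertips about 25 mm behind the reported TCP, where the text says 8 mm ahead. My first push therefore passed harmlessly above the half, and I worked from the measured tip after that.
- **Wrist force:** part of it was vertical rubbing during the push, up to 9 N for a moment. The ring's own load is therefore inferred as about 12–13 N after friction.
- **Closing force on the keeper:** the 20 N at the bar could not be measured.

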